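Bring a timing dial onto its mark with the play taken up, then lock it with the bar

TASK

Use the red handwheel to wind the timing dial anticlockwise (seen from above) until its fork is at least 15 degrees past the red mark of the fixed post, then come back clockwise onto the mark and stop there, so that the two forks line up and the handwheel's play stays taken up in the clockwise direction. Then draw the orange-ended bar out of its rack and lay it flat and fully down in both forks, so that it bridges dial and post and locks them. Let go of everything, and leave the can, the tin, the carton and the spanner undisturbed.

Things in the scene. Friction and masses are not known exactly. Their poses are not given: they have to be found in the camera images.
- fixture: Fixed grey indexing fixture, 340 mm long. Origin on the bench under the dial's vertical axis; x points from that axis along the red mark line to the fixed post, z up. The post carries a blue fork: a channel along x from x = 173 to 218 mm, closed at its outer end, 23 mm wide, flared at the top, floor 40 mm above the bench, walls to 62 mm.
- nest (a point): Where the centre of the bar's underside belongs: 138 mm from the dial axis towards the post, 40 mm above the bench; x along the nest. With the dial on its mark the two forks make one nest 160 mm long, closed at both ends. Between the forks 70 mm of the bar stay free for the fingers; the grey foot below that gap is 16 mm high.
- dial_fork (a point): Middle of the floor of the dial's blue fork: a channel along the dial's radius from 58 to 100 mm off the axis, closed at its inner end, same width, floor height (40 mm) and walls as the post's. x points outward.
- dial (a joint): Angle (rad) of the steel dial (210 mm diameter, top 34 mm above the bench, a black line every 10 degrees) about its vertical axis. 0: on the mark, its fork in line with the post's; grows clockwise seen from above. Turns stiffly (0.15 N m and damped) and stays where it is left, but runs on a little if spun fast. Starts at 0.35 to 1.25, so on the clockwise side; range -1.5 to 2.5.
- wheel (a joint): Angle (rad) of the handwheel relative to the dial, its play: it turns freely from -0.2 to 0.2 and only at these ends takes the dial along. Grows clockwise from above; at 0.2 the play is taken up clockwise. Seen as a yellow dog on the wheel between two dark stops on the dial, opposite the fork. Stays where it is left.
- wheel_grip (a point): Centre of the handwheel's raised red crossbar, on the dial axis, 80 mm above the bench. x along the crossbar (it points towards the post when both joints are 0), z up. The crossbar is 78 mm long, 16 mm wide, from 54 to 92 mm above the bench, standing on a black wheel of 88 mm diameter; grip it across its 16 mm.
- bar: Loose aluminium bar with orange ends, 150 mm long (its x), 18 mm wide (y), 24 mm high (z), 0.18 kg, the same either way round; origin at the centre of its underside, z up. At the start it lies on the bench inside the rack, with 45 mm standing out of the rack's mouth.
- rack: Fixed blue sheet-steel rack: a low tunnel 116 mm long, 34 mm wide over its walls (with 20 mm wide, 2 mm thick foot flanges beside them), 35 mm high, 26 mm wide inside, no floor, straps across the top, closed at the back. Its origin lies on the bench in the middle of its open mouth; its x axis runs from the mouth into the tunnel, so the bar is drawn out along -x.
- can: Bystander: upright red can, 60 mm diameter, 140 mm high, origin at the centre of its underside.
- tin: Bystander: upright jar with black cap and yellow label, 68 mm diameter, 75 mm high, origin at the centre of its underside.
- carton: Bystander: orange carton, 75 x 55 x 60 mm high, origin at the centre of its underside.
- spanner: Bystander: steel spanner, 150 mm long, lying flat along its x between fixture and rack.

How it is judged:
By the outcome, as a careful person would: the job done as asked, in the order asked, and still so for the second after the job is handed in, with the robot touching nothing.
It also fails if it takes over 72 s, if anything falls off the work surface, if the arm or the gripper's body presses on something with over 40 N, if the wrist force passes 120 N, or if a joint passes its speed limit or range.

ROBOT

A 6-joint arm with a two-finger parallel gripper is mounted at the origin on the work surface. World frame = base frame: x ahead of the robot, y to its left, z up, the work surface at z = 0. Lengths are in mm, angles in rad, forces in N, time in s.
With the tool pointing down it reaches from about 275 to 1000 mm from the base axis. Payload 8.4 kg.
Tool frame: the origin (TCP) lies midway between the tips of the shut fingers; the grasp point (between the pads) lies 19 mm behind it; z points along the fingers, x is the direction in which the jaws open and shut, and the axes are right-handed (so a half turn about z gives the same grasp; the last joint's range is limited). The gripper opens to 85 mm and grips with 20 to 120 N. Pads are 22 mm wide; open, the fingers measure 114 mm over their backs; the gripper's body (76 mm by 85 mm) begins 54 mm behind the grasp point. The pads swing forward as they close: fully open they stand 13 mm farther back than shut.
Start: joints at [1.157, 0.353, 1.633, -0, 1.155, -0.002], TCP at [250.161, 572.754, 231.281] pointing down, gripper open.
Joint ranges: [-2.63, 2.63], [-0.92, 2.1], [0.06, 2.66], [-1.3, 4.44], [0, 2.69], [-3.02, 3.02]. Speed limits (rad/s): [2.22, 2.22, 2.79, 3.14, 3.14, 3.14].

INTERFACE

Orientations are given as [roll, pitch, yaw] about the fixed x, y, z axes, in that order (R = Rz(yaw) Ry(pitch) Rx(roll)).
In Python, from rig import sense, grab_frame, camera_model, job gives the robot as it stands.
- The arm moves only by the tool arm_command, never from a script. Its argument "plan" is a list of rows, each an object with "translation": the shift along the tool's x, y, z in cm, a list of three; "twist": the turn about the tool's z in rad; "gripper": the opening, from 0 (shut) to 1 (fully open). A call has exactly 5 rows; each row is the pose to reach, as a shift and turn from the pose measured when the call began, along the tool's axes at that moment; what a row does not reach only later rows make up. A row lasts 1/12 s, in which the tool goes at most 41.7 mm and 7.16 degrees, less where a joint would pass 70% of its speed; a pose out of reach is approached as far as the arm can. A call with a gripper value outside its range is refused whole. The fingers move at their own pace and stop on an object; "squeeze" is the grip in N (left out, the last holds). Time passes only in rows, so rows that repeat a pose let the fingers close, or fill a call up. It gives the time, the measured TCP pose, the force and the opening at its end, in the units of the state.
- sense(): the state, without advancing time (a new reading comes with each control period).
- grab_frame(name): name is "side" or "top" or "wrist"; returns the picture (400x640x3 uint8, blue, green, red); there is no depth.
- camera_model(name): a dict with "fx", "fy", "cx", "cy" (pixels), "dist_coeffs" ([k1, k2, p1, p2, k3] as OpenCV has them; the pictures are not rectified), "pose" (4x4, takes a point from camera to world coordinates). Camera axes: x right, y down, z forward; pixel columns grow to the right and rows downward; lengths in mm; the calibration is good to about 2 mm. A picture is of the moment at which its call begins: read the wrist's pose just before it. camera_model takes no time and is no camera call; for the wrist camera it gives the pose at the moment of the call.
- job.sign_off(): hands the job in, once; it reports no verdict.
The state is a dict: "clock": time; "qpos": joint angles; "qvel": joint speeds; "joint_efforts": joint torques, N m; "eef_pos": TCP position; "tcp_rot": TCP orientation; "contact_force": force on the tool from outside, world axes, zero at the start; "wrist_torque": the same for the moment, N m; "opening": opening from 0.0 (shut) to 1.0 (fully open).
Only numpy, scipy, OpenCV 4.12 (cv2) and the standard library are available. Lean on these libraries where they do the work, as an engineer would, in place of code of your own. Each camera call takes 0.05 s, during which the arm holds its last target.

## Working session

There is one attempt and no reset: what is moved stays moved. The work goes in short steps, Python scripts to look and compute and a tool call to move; the robot and the scene stay as the last step left them, time stands still between calls to the robot, and variables do not carry over. Pictures are saved under pics/ and viewed, and the job is handed in when it is done.

Besides the shell and the picture viewer there is one more tool, called in YAML: its name, and indented under it one key for each argument. arm_command: Moves the arm, as the interface text tells. Its arguments: {"type":"object","properties":{"plan":{"type":"array","items":{"type":"object","properties":{"translation":{"type":"array","items":{"type":"number"}},"twist":{"type":"number"},"gripper":{"type":"number"}}}},"squeeze":{"type":"number"}},"required":["plan"]}

```bash
ls; mkdir -p pics; python3 - <<'E'
from rig import sense, grab_frame, camera_model
import cv2
print(sense())
for n in("side","top","wrist"):
    m=camera_model(n); print(n,m)
    cv2.imwrite(f"pics/{n}0.png",grab_frame(n))
E
```

```text
pics
{'clock': 0.0, 'qpos': array([ 1.15659182e+00,  3.53665356e-01,  1.63417343e+00,  2.05939054e-05,
        1.15522649e+00, -2.42102235e-03]), 'qvel': array([ 5.15938055e-04, -7.23026917e-04,  8.31791019e-04, -2.90864999e-03,
        3.21448461e-05, -1.13682513e-04]), 'joint_efforts': array([ 1.60943488e-03, -6.05253053e+01, -3.42067838e+01,  1.21258527e-04,
        9.37673118e-03, -7.44152601e-06]), 'eef_pos': array([249.95368491, 572.28593762, 230.53414141]), 'tcp_rot': array([-3.14157026e+00,  1.47257051e-03,  1.15900453e+00]), 'contact_force': array([ 0.03331719,  0.35815748, -0.51953309]), 'wrist_torque': array([ 0.02520941, -0.01402687,  0.0468583 ]), 'opening': 1.0006629330747723}
side {'fx': 435.35372705712524, 'fy': 435.35372705712524, 'cx': 323.2160896362181, 'cy': 213.86379936417777, 'dist_coeffs': array([-0.05446277,  0.        ,  0.        ,  0.        ,  0.        ]), 'pose': array([[ 8.30620645e-01, -3.32984902e-01,  4.46307517e-01,
         1.69460471e+02],
       [-5.56389318e-01, -5.28497585e-01,  6.41187359e-01,
        -5.48713652e+02],
       [ 2.23667350e-02,
[... 536 characters left out ...]
5713740e-03, -1.38446721e-01, -9.90329377e-01,
         1.04463798e+03],
       [ 0.00000000e+00,  0.00000000e+00,  0.00000000e+00,
         1.00000000e+00]])}
wrist {'fx': 353.3842149917086, 'fy': 353.3842149917086, 'cx': 324.287307774274, 'cy': 198.94999926651786, 'dist_coeffs': array([0.01726128, 0.        , 0.        , 0.        , 0.        ]), 'pose': array([[ 3.99732664e-01,  8.74290185e-01,  2.75373328e-01,
         1.79544552e+02],
       [ 9.16630924e-01, -3.80860134e-01, -1.21380835e-01,
         6.02923964e+02],
       [-1.24334985e-03,  3.00935592e-01, -9.53643656e-01,
         3.73294646e+02],
       [ 0.00000000e+00,  0.00000000e+00,  0.00000000e+00,
         1.00000000e+00]])}
```

View pics/top0.png

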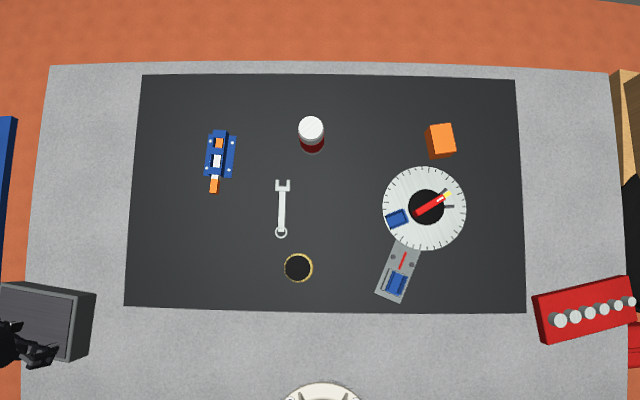

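View pics/side0.png

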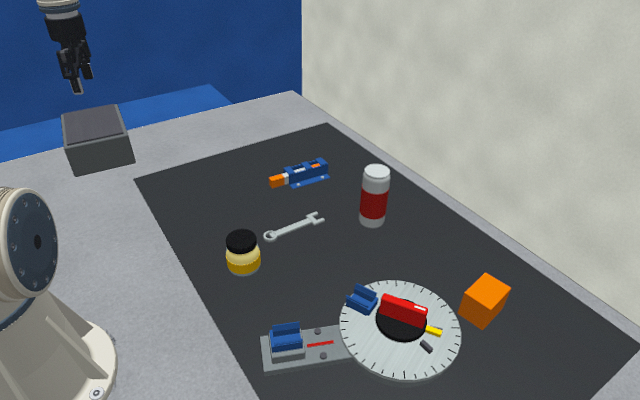

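View pics/wrist0.png

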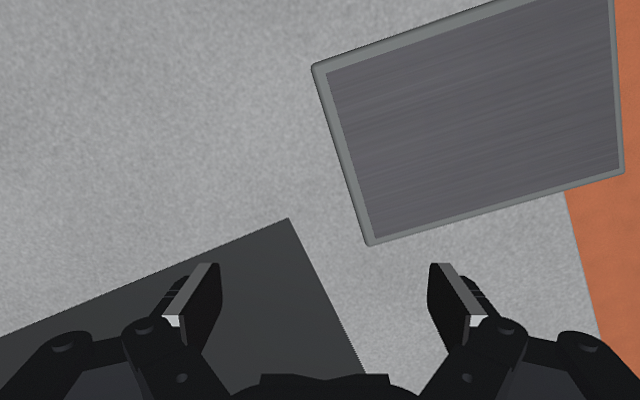

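```bash
cat > h.py <<'E'
import numpy as np, cv2
from rig import sense, grab_frame, camera_model
def proj(m,P):
    T=np.linalg.inv(m["pose"]); K=np.array([[m["fx"],0,m["cx"]],[0,m["fy"],m["cy"]],[0,0,1]])
    r,_=cv2.Rodrigues(T[:3,:3]); p,_=cv2.projectPoints(np.array(P,float).reshape(-1,1,3),r,T[:3,3],K,m["dist_coeffs"]); return p.reshape(-1,2)
def ray(m,uv):
    K=np.array([[m["fx"],0,m["cx"]],[0,m["fy"],m["cy"]],[0,0,1]])
    n=cv2.undistortPoints(np.array(uv,float).reshape(-1,1,2),K,m["dist_coeffs"]).reshape(-1,2)
    d=np.c_[n,np.ones(len(n))]@m["pose"][:3,:3].T
    return m["pose"][:3,3],d
def plane(m,uv,z):
    o,d=ray(m,uv); t=(z-o[2])/d[:,2]; return o+d*t[:,None]
def tri(m1,u1,m2,u2):
    o1,d1=ray(m1,[u1]);o2,d2=ray(m2,[u2]);d1=d1[0];d2=d2[0]
    A=np.c_[d1,-d2]; s=np.linalg.lstsq(A,o2-o1,rcond=None)[0]; a=o1+d1*s[0];b=o2+d2*s[1]
    return (a+b)/2,np.linalg.norm(a-b)
def blobs(mask,amin=15):
    n,l,st,c=cv2.connectedComponentsWithStats(mask.astype(np.uint8)); return [(st[i],c[i],l==i) for i in range(1,n) if st[i][4]>=amin]
E
python3 - <<'E'
from h import *
for n in("top","side"):
    im=cv2.imread(f"pics/{n}0.png"); m=camera_model(n)
    hsv=cv2.cvtColor(im,cv2.COLOR_BGR2HSV); H,S,V=[hsv[...,i].astype(int) for i in range(3)]
    for nm,k in dict(red=((H<5)|(H>175))&(S>180)&(V>100),blue=(H>100)&(H<125)&(S>130)&(V>60),orange=(H>8)&(H<18)&(S>190)&(V>150),yellow=(H>20)&(H<32)&(S>150)).items():
        print(n,nm,[(b[0].tolist(),b[1].round(1).tolist()) for b in blobs(k) if b[0][1]>80 or n=='side'])
im=cv2.imread("pics/top0.png")
cv2.imwrite("pics/topc.png",cv2.resize(im[150:310,360:500],None,fx=4,fy=4,interpolation=cv2.INTER_CUBIC)[:600])
cv2.imwrite("pics/topr.png",cv2.resize(im[120:250,190:310],None,fx=4,fy=4,interpolation=cv2.INTER_CUBIC))
E
```

```text
top red [([413, 195, 32, 21, 214], [427.4, 205.8]), ([399, 252, 7, 17, 23], [402.0, 260.0]), ([538, 275, 99, 70, 3372], [586.5, 308.4]), ([628, 325, 12, 43, 513], [633.5, 346.0])]
top blue [([0, 116, 12, 96, 554], [3.4, 148.7]), ([11, 120, 6, 15, 38], [13.7, 127.1]), ([203, 130, 34, 48, 901], [219.8, 153.8]), ([4, 164, 6, 20, 54], [7.0, 174.5]), ([386, 209, 22, 19, 279], [396.5, 218.3]), ([0, 212, 6, 10, 30], [1.8, 216.2]), ([385, 271, 23, 25, 335], [395.8, 283.2])]
top orange [([437, 151, 19, 3, 21], [446.1, 152.1])]
top yellow []
side red [([371, 195, 10, 24, 107], [375.0, 206.7]), ([379, 294, 49, 34, 941], [402.5, 310.4]), ([307, 341, 26, 6, 60], [319.6, 343.3])]
side blue [([0, 0, 302, 163, 32811], [143.4, 62.4]), ([283, 157, 47, 32, 811], [307.1, 172.8]), ([346, 283, 32, 32, 639], [361.8, 299.5]), ([269, 321, 34, 31, 801], [285.3, 336.5])]
side orange [([269, 174, 15, 7, 63], [275.9, 177.3]), ([464, 273, 47, 37, 931], [487.6, 290.8])]
side yellow [([226, 251, 35, 23, 320], [243.9, 266.0]), ([424, 325, 18, 12, 120], [432.8, 330.6])]
```

View pics/topc.png

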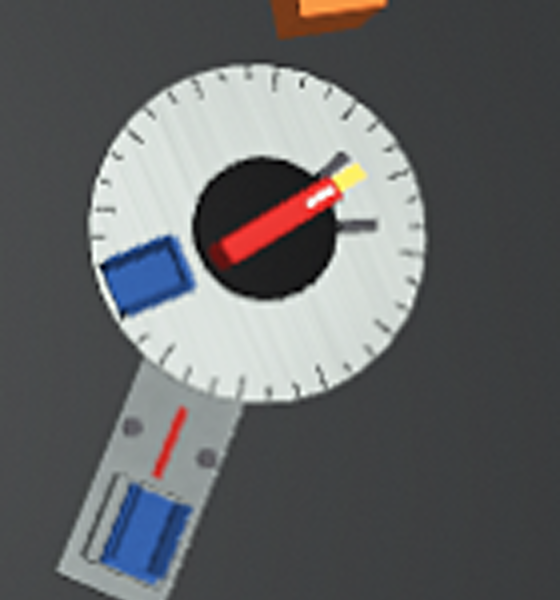

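View pics/topr.png

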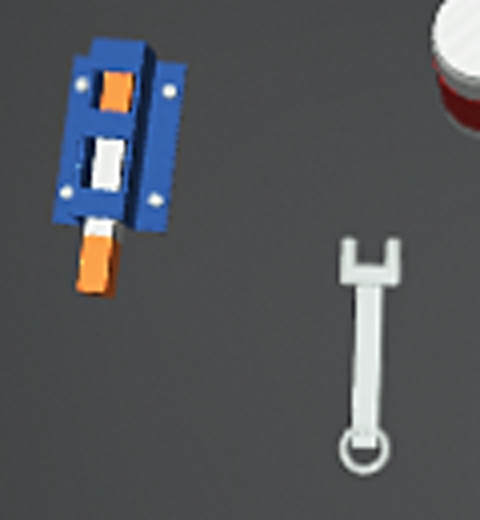

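```bash
cat > meas.py <<'E'
from h import *
from scipy.optimize import least_squares
def circ(P):
    f=lambda p:np.hypot(P[:,0]-p[0],P[:,1]-p[1])-p[2]
    return least_squares(f,[*P.mean(0)[:2],100],loss='soft_l1').x
def disc(im,m,seed,z=34):
    hsv=cv2.cvtColor(im,cv2.COLOR_BGR2HSV)
    k=((hsv[...,2]>150)&(hsv[...,1]<40)).astype(np.uint8)
    k=cv2.morphologyEx(k,cv2.MORPH_CLOSE,np.ones((5,5)))
    l=cv2.connectedComponents(k)[1]
    w=(l==l[seed[1],seed[0]]).astype(np.uint8)
    c=max(cv2.findContours(w,cv2.RETR_EXTERNAL,cv2.CHAIN_APPROX_NONE)[0],key=cv2.contourArea)
    P=plane(m,cv2.convexHull(c).reshape(-1,2),z); return circ(P)
E
python3 - <<'E'
from meas import *
mt,ms=camera_model("top"),camera_model("side")
T=cv2.imread("pics/top0.png");S=cv2.imread("pics/side0.png")
print("dial top",disc(T,mt,(425,240)),"side",disc(S,ms,(375,360)))
def blue(im,c):
    hsv=cv2.cvtColor(im,cv2.COLOR_BGR2HSV);H,Sx,V=[hsv[...,i].astype(int) for i in range(3)]
    k=(H>100)&(H<125)&(Sx>110)&(V>50)
    return min(blobs(k),key=lambda b:np.hypot(*(b[1]-c)))
def red(im,c):
    hsv=cv2.cvtColor(im,cv2.COLOR_BGR2HSV);H,Sx,V=[hsv[...,i].astype(int) for i in range(3)]
    k=((H<8)|(H>172))&(Sx>120)&(V>80)
    return min(blobs(k),key=lambda b:np.hypot(*(b[1]-c)))
for im,m,c in((T,mt,(402,260)),(S,ms,(320,343))):
    b=red(im,c); ys,xs=np.nonzero(b[2]); P=plane(m,np.c_[xs,ys],16)[:,:2]
    mu=P.mean(0); v=np.linalg.svd(P-mu)[2][0]; print("mark",mu,np.degrees(np.arctan2(v[1],v[0])))
for nm,ct,cs in(("dialfork",(397,218),(362,299)),("postfork",(396,283),(285,336))):
    bt,bs=blue(T,ct),blue(S,cs); print(nm,bt[1],bs[1],tri(mt,bt[1],ms,bs[1]), plane(mt,[bt[1]],54),plane(ms,[bs[1]],54))
bt,bs=red(T,(427,206)),red(S,(402,310));print("crossbar",tri(mt,bt[1],ms,bs[1]))
for im,m,b in((T,mt,bt),(S,ms,bs)):
    ys,xs=np.nonzero(b[2]);P=plane(m,np.c_[xs,ys],92)[:,:2];v=np.linalg.svd(P-P.mean(0))[2][0];print(P.mean(0),np.degrees(np.arctan2(v[1],v[0])))
E
```

```text
dial top [ 479.17302505 -217.24483327  162.56221646] side [ 549.32843452 -243.21869948  104.09365489]
mark [ 420.6240704 -190.3051238] 157.752461381207
mark [ 420.29152964 -189.39206438] 157.63975737013743
dialfork [396.54295533 218.42955326] [361.7654321 299.4367284] (array([ 520.6541101 , -171.68591071,   47.7271089 ]), np.float64(0.22408482261727736)) [[ 519.94111877 -170.52720903   54.        ]] [[ 517.08708321 -175.67222142   54.        ]]
postfork [395.75       283.24418605] [285.3623011  336.57649939] (array([ 366.31625107, -168.64047576,   51.3198316 ]), np.float64(0.39898685231424097)) [[ 366.64725316 -168.26404751   54.        ]] [[ 365.25087266 -170.26596614   54.        ]]
crossbar (array([ 549.77754947, -241.85950988,   70.60169173]), np.float64(1.042728543628191))
[ 546.58886228 -236.23918045] 121.61876327975367
[ 536.19132523 -253.17873187] -64.23803975967068
```

```bash
python3 - <<'E'
from meas import *
mt,ms=camera_model("top"),camera_model("side")
T=cv2.imread("pics/top0.png");S=cv2.imread("pics/side0.png")
for im,m,s,r in((T,mt,(425,240),0),(S,ms,(375,360),0)):
    hsv=cv2.cvtColor(im,cv2.COLOR_BGR2HSV)
    for th in (170,185,195):
        k=((hsv[...,2]>th)&(hsv[...,1]<40)).astype(np.uint8)
        k=cv2.morphologyEx(k,cv2.MORPH_CLOSE,np.ones((3,3)))
        l=cv2.connectedComponents(k)[1]; w=(l==l[s[1],s[0]]).astype(np.uint8)
        c=max(cv2.findContours(w,cv2.RETR_EXTERNAL,cv2.CHAIN_APPROX_NONE)[0],key=cv2.contourArea)
        P=plane(m,c.reshape(-1,2),34); P=P[np.hypot(P[:,0]-549,P[:,1]+242)<112]; print(th,circ(P),len(P))
    k=(hsv[...,2]<45).astype(np.uint8)
# black wheel
# bar & rack
for im,m,n in((T,mt,'t'),(S,ms,'s')):
    hsv=cv2.cvtColor(im,cv2.COLOR_BGR2HSV);H,Sx,V=[hsv[...,i].astype(int) for i in range(3)]
    k=(H>5)&(H<20)&(Sx>150)&(V>80)
    for b in blobs(k,8):
        x,y=b[1]
        if n=='t' and 195<x<240 and 120<y<200 or n=='s' and 260<x<335 and 140<y<200: 
            print(n,b[0],b[1],plane(m,[b[1]],24))
    if n=='t':
        k=(V>180)&(Sx<60)
        for b in blobs(k,5):
            x,y=b[1]
            if 195<x<240 and 120<y<200: print('white',b[0],b[1],plane(m,[b[1]],24))
cv2.imwrite("pics/sidec.png",cv2.resize(S[130:220,250:400],None,fx=5,fy=5,interpolation=cv2.INTER_CUBIC))
E
```

```text
170 [ 550.2648683  -242.60742484  102.86445537] 242
185 [ 550.19842366 -242.59932159  102.50374752] 241
195 [ 550.09434795 -242.56092525  102.27717936] 242
170 [ 549.24455672 -244.22756201  102.29810658] 358
185 [ 549.21691815 -244.15727671  101.6623669 ] 361
195 [ 543.28272886 -252.86688894   91.21249648] 662
t [215 138   9  10  66] [218.83333333 142.45454545] [[709.6370385  274.78302545  24.        ]]
t [209 179  11  15 131] [214.24427481 186.03816794] [[596.56901665 280.09772529  24.        ]]
white [209 140   3   3   7] [210.         140.71428571] [[714.07290731 298.04211647  24.        ]]
white [231 141   3   3   7] [232.         142.28571429] [[710.36055964 240.7438144   24.        ]]
white [213 155   8  13  85] [216.43529412 160.57647059] [[662.13057071 278.1941738   24.        ]]
white [205 167   3   2   6] [206.  167.5] [[643.88805916 304.05134594  24.        ]]
white [227 169   4   2   6] [228.5        169.66666667] [[638.9776507  245.94049735  24.        ]]
white [211 174   8   5  30] [214.13333333 176.33333333] [[621.37755752 281.77456074  24.        ]]
s [312 163   8   4  17] [315.35294118 164.70588235] [[714.71657319 277.9857426   24.        ]]
s [269 174  15  14 168] [276.  180.5] [[589.50072298 268.00382183  24.        ]]
```

View pics/sidec.png

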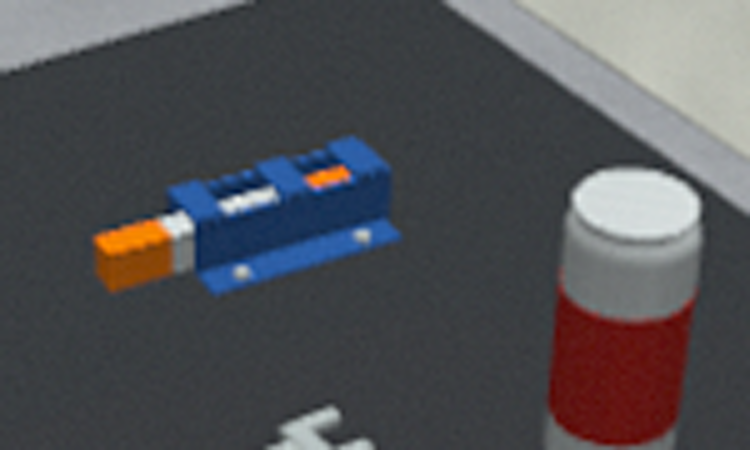

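```bash
cat > go.py <<'E'
import sys; from h import *
from scipy.spatial.transform import Rotation as Ro
def go(x,y,z,yawdeg):
    s=sense(); R=Ro.from_euler('xyz',s["tcp_rot"]).as_matrix()
    t=R.T@(np.array([x,y,z])-s["eef_pos"])/10
    yaw=np.arctan2(R[1,0],R[0,0]); d=(np.radians(yawdeg)-yaw+np.pi)%(2*np.pi)-np.pi
    print("trans cm",t.round(2),"twist",round(-d,3),"| t",round(s["clock"],2),"pos",s["eef_pos"].round(1),"rpy",np.degrees(s["tcp_rot"]).round(1),"F",s["contact_force"].round(1),"M",s["wrist_torque"].round(2),"op",round(s["opening"],3),"q",s["qpos"].round(2))
if __name__=="__main__": go(*map(float,sys.argv[1:5]))
E
python3 go.py 549 -243 200 28.5
```

```text
trans cm [-62.76  60.04   3.14] twist 0.662 | t 0.15 pos [250.  572.4 230.7] rpy [-1.80e+02  1.00e-01  6.64e+01] F [-0.1  0.1 -0.6] M [-0.01 -0.01  0.03] op 0.997 q [ 1.16  0.35  1.63  0.    1.16 -0.  ]
```

arm_command:
  plan:
    - {"translation": [-4, 3.8, 0], "twist": 0, "gripper": 1}
    - {"translation": [-8, 7.6, 0], "twist": 0, "gripper": 1}
    - {"translation": [-12, 11.4, 0], "twist": 0.1, "gripper": 1}
    - {"translation": [-16, 15.2, 0], "twist": 0.2, "gripper": 1}
    - {"translation": [-20, 19, 0], "twist": 0.3, "gripper": 1}

```text
clock: 0.57
eef_pos: [321.0, 374.9, 230.6]
tcp_rot: [3.141, 0.001, 0.855]
contact_force: [1.1, 0.6, -0.3]
opening: 0.996
```

```bash
python3 go.py 549 -243 200 28.5
```

```text
trans cm [-31.65  57.76   3.13] twist 0.357 | t 0.57 pos [321.  374.9 230.6] rpy [1.8e+02 1.0e-01 4.9e+01] F [ 1.1  0.6 -0.3] M [ 0.03 -0.02  0.01] op 0.996 q [ 0.86  0.15  1.91 -0.    1.09  0.01]
```

arm_command:
  plan:
    - {"translation": [-2, 3.6, 0], "twist": 0.07, "gripper": 1}
    - {"translation": [-4, 7.2, 0], "twist": 0.14, "gripper": 1}
    - {"translation": [-6, 10.8, 0], "twist": 0.21, "gripper": 1}
    - {"translation": [-8, 14.5, 0], "twist": 0.28, "gripper": 1}
    - {"translation": [-10, 18.2, 0], "twist": 0.35, "gripper": 1}

```text
clock: 0.98
eef_pos: [392.3, 179.2, 230.9]
tcp_rot: [3.141, 0.001, 0.502]
contact_force: [2.0, -0.6, 0.1]
opening: 0.999
```

```bash
python3 go.py 549 -243 200 28.5
```

```text
trans cm [-6.56 44.55  3.14] twist 0.004 | t 0.98 pos [392.3 179.2 230.9] rpy [179.9   0.   28.7] F [ 2.  -0.6  0.1] M [-0.02 -0.04  0.05] op 0.999 q [ 0.43  0.04  2.02 -0.    1.07 -0.08]
```

arm_command:
  plan:
    - {"translation": [-0.6, 4, 0], "twist": 0, "gripper": 1}
    - {"translation": [-1.2, 8, 0], "twist": 0, "gripper": 1}
    - {"translation": [-1.8, 12, 0], "twist": 0, "gripper": 1}
    - {"translation": [-2.4, 16, 0], "twist": 0, "gripper": 1}
    - {"translation": [-3, 20, 0], "twist": 0, "gripper": 1}

```text
clock: 1.4
eef_pos: [462.3, -12.7, 231.2]
tcp_rot: [3.141, 0.001, 0.502]
contact_force: [1.0, 0.1, 0.4]
opening: 0.997
```

arm_command:
  plan:
    - {"translation": [-0.6, 4, 0], "twist": 0, "gripper": 1}
    - {"translation": [-1.2, 8, 0], "twist": 0, "gripper": 1}
    - {"translation": [-1.8, 12, 0], "twist": 0, "gripper": 1}
    - {"translation": [-2.4, 16, 0], "twist": 0, "gripper": 1}
    - {"translation": [-3, 20, 0], "twist": 0, "gripper": 1}

```text
clock: 1.82
eef_pos: [532.3, -204.7, 231.3]
tcp_rot: [3.141, 0.001, 0.501]
contact_force: [1.2, -0.1, 1.3]
opening: 0.998
```

```bash
python3 - <<'E'
from h import *
m=camera_model("wrist"); im=grab_frame("wrist"); cv2.imwrite("pics/w1.png",im)
E
python3 go.py 549.7 -243 200 28.5
```

```text
trans cm [-0.27  3.52  3.18] twist 0.003 | t 1.87 pos [ 535.1 -210.7  231.6] rpy [179.7   0.   28.7] F [ 3.  -6.   0.8] M [-0.2  -0.05  0.03] op 1.006 q [-0.38  0.27  1.75 -0.    1.12 -0.87]
```

View pics/w1.png

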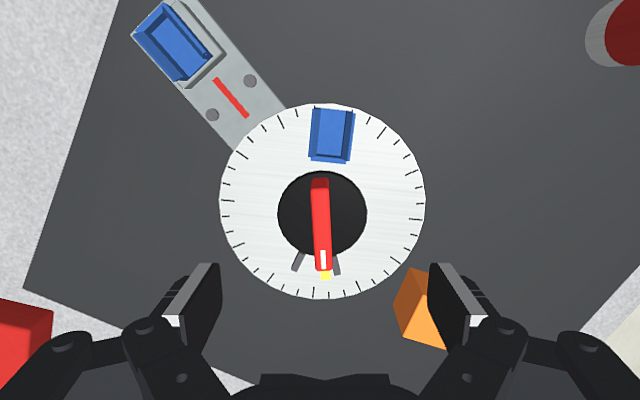

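```bash
cat > wm.py <<'E'
from meas import *
import sys
def hs(im):
    hsv=cv2.cvtColor(im,cv2.COLOR_BGR2HSV);return [hsv[...,i].astype(int) for i in range(3)]
def axis(P):
    mu=P.mean(0);v=np.linalg.svd(P-mu)[2][0];return mu,np.degrees(np.arctan2(v[1],v[0]))%180
def look(im,m,C0=(549.7,-243)):
    H,S,V=hs(im)
    k=((V>170)&(S<40)).astype(np.uint8)
    ys,xs=np.nonzero(k);P=plane(m,np.c_[xs,ys],34)
    sel=np.hypot(P[:,0]-C0[0],P[:,1]-C0[1])<108
    w=np.zeros_like(k);w[ys[sel],xs[sel]]=1
    c=cv2.findContours(w,cv2.RETR_EXTERNAL,cv2.CHAIN_APPROX_NONE)[0];c=max(c,key=cv2.contourArea)
    P=plane(m,c.reshape(-1,2),34);d=np.hypot(P[:,0]-C0[0],P[:,1]-C0[1]);P=P[(d>95)&(d<107)]
    print("disc",circ(P).round(1),len(P))
    k=((H<6)|(H>174))&(S>150)&(V>90)
    for b in blobs(k,20):
        ys,xs=np.nonzero(b[2]);uv=np.c_[xs,ys]
        P=plane(m,uv,92)[:,:2];mu,a=axis(P)
        if np.hypot(*(mu-C0))<45:
            r=cv2.minAreaRect(P.astype(np.float32));print("crossbar z92",mu.round(1),round(a,1),"rect",r)
        P=plane(m,uv,16)[:,:2];mu,a=axis(P)
        if 105<np.hypot(*(mu-C0))<170: print("mark z16",mu.round(1),round(a,1),len(xs))
    k=(H>100)&(H<125)&(S>110)&(V>50)
    for b in blobs(k,80):
        ys,xs=np.nonzero(b[2]);uv=np.c_[xs,ys]
        P=plane(m,uv,62)[:,:2];r=cv2.minAreaRect(P.astype(np.float32));mu=P.mean(0)
        if np.hypot(*(mu-C0))<240: print("fork z62 mean",mu.round(1),"rect",np.round(r[0],1),np.round(r[1],1),round(r[2],1),"dir",np.degrees(np.arctan2(mu[1]-C0[1],mu[0]-C0[0])).round(1))
E
python3 - <<'E'
from wm import *
m=camera_model("wrist"); im=grab_frame("wrist"); cv2.imwrite("pics/w2.png",im)
look(im,m)
E
python3 go.py 549.7 -243 62 28.5
```

```text
disc [ 550.1 -242.5  103.9] 584
mark z16 [ 420.  -189.9] 157.9 285
crossbar z92 [ 545.5 -235. ] 121.4 rect ((547.4279174804688, -238.30462646484375), (16.020875930786133, 84.59990692138672), 31.58653450012207)
fork z62 mean [ 371.7 -168.8] rect [ 372. -169.] [39.1 52.5] 68.0 dir 157.4
fork z62 mean [ 519.7 -170.4] rect [ 520.  -171.1] [37.1 45.5] 22.7 dir 112.5
trans cm [-0.3   3.82 16.94] twist 0.001 | t 1.92 pos [ 533.8 -207.5  231.3] rpy [179.8   0.   28.5] F [-0.6  0.4 -0.5] M [ 0.05 -0.02 -0.01] op 1.002 q [-0.37  0.27  1.75 -0.    1.12 -0.87]
```

arm_command:
  plan:
    - {"translation": [-0.1, 2, 2], "twist": -0.02, "gripper": 1}
    - {"translation": [-0.25, 3.85, 4.5], "twist": -0.05, "gripper": 1}
    - {"translation": [-0.25, 3.85, 8], "twist": -0.05, "gripper": 1}
    - {"translation": [-0.25, 3.85, 10.5], "twist": -0.05, "gripper": 0.8}
    - {"translation": [-0.25, 3.85, 12], "twist": -0.05, "gripper": 0.6}

```text
clock: 2.33
eef_pos: [548.2, -242.1, 108.0]
tcp_rot: [-3.141, 0.003, 0.548]
contact_force: [-0.5, 0.1, -0.1]
opening: 0.753
```

```bash
python3 - <<'E'
from wm import *
m=camera_model("wrist"); im=grab_frame("wrist"); cv2.imwrite("pics/w3.png",im)
look(im,m)
E
python3 go.py 550 -242.5 62 31.4
```

```text
disc [ 549.8 -242.6  103.8] 865
mark z16 [ 422.4 -190.8] 158.1 722
crossbar z92 [ 545.2 -234.9] 121.7 rect ((547.6012573242188, -238.87371826171875), (15.705972671508789, 83.1043472290039), 31.597347259521484)
fork z62 mean [ 519.9 -171.2] rect [ 520.2 -171.5] [37.6 45.7] 22.8 dir 112.5
trans cm [0.2  0.24 4.41] twist -0.0 | t 2.38 pos [ 547.3 -241.5  106.2] rpy [-179.9    0.2   31.4] F [-2.4  0.6 -2.4] M [ 0.04  0.   -0.  ] op 0.66 q [-0.42  0.46  1.79 -0.    0.9  -0.96]
```

View pics/w3.png

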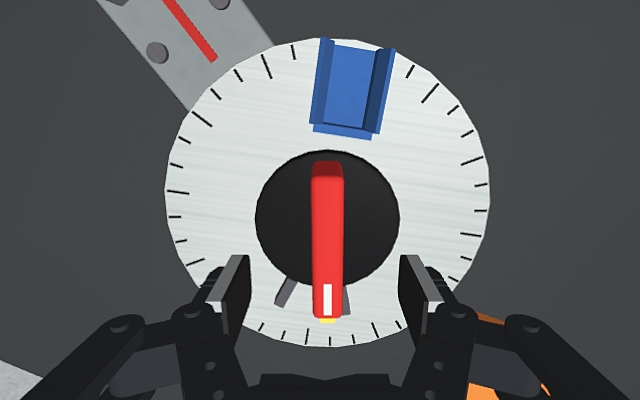

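arm_command:
  plan:
    - {"translation": [0.2, 0.2, 2], "twist": 0, "gripper": 0.55}
    - {"translation": [0.2, 0.2, 4], "twist": 0, "gripper": 0.45}
    - {"translation": [0.2, 0.2, 4.4], "twist": 0, "gripper": 0.35}
    - {"translation": [0.2, 0.2, 4.4], "twist": 0, "gripper": 0.3}
    - {"translation": [0.2, 0.2, 4.4], "twist": 0, "gripper": 0.3}
  squeeze: 60

```text
clock: 2.8
eef_pos: [550.2, -242.1, 63.1]
tcp_rot: [-3.14, 0.004, 0.548]
contact_force: [-0.4, 0.2, 0.3]
opening: 0.3
```

```bash
python3 go.py 550 -242.5 62 31.6
```

```text
trans cm [-0.04  0.02  0.11] twist -0.004 | t 2.8 pos [ 550.2 -242.1   63.1] rpy [-179.9    0.2   31.4] F [-0.4  0.2  0.3] M [-0.   -0.04  0.05] op 0.3 q [-0.42  0.52  1.8  -0.    0.82 -0.96]
```

arm_command:
  plan:
    - {"translation": [0, 0, 0.1], "twist": 0, "gripper": 0.1}
    - {"translation": [0, 0, 0.1], "twist": 0, "gripper": 0}
    - {"translation": [0, 0, 0.1], "twist": 0, "gripper": 0}
    - {"translation": [0, 0, 0.1], "twist": 0, "gripper": 0}
    - {"translation": [0, 0, 0.1], "twist": 0, "gripper": 0}
  squeeze: 60

```text
clock: 3.22
eef_pos: [550.3, -242.7, 63.8]
tcp_rot: [-3.141, 0.004, 0.548]
contact_force: [-4.7, -2.1, 5.2]
opening: 0.177
```

```bash
python3 go.py 550 -242.5 62 31.6
```

```text
trans cm [-0.01 -0.04  0.18] twist -0.003 | t 3.22 pos [ 550.3 -242.7   63.8] rpy [-180.     0.2   31.4] F [-4.7 -2.1  5.2] M [-0.21  0.54  0.06] op 0.177 q [-0.42  0.52  1.8  -0.    0.82 -0.96]
```

arm_command:
  plan:
    - {"translation": [0, 0, 0], "twist": -0.05, "gripper": 0}
    - {"translation": [0, 0, 0], "twist": -0.1, "gripper": 0}
    - {"translation": [0, 0, 0], "twist": -0.16, "gripper": 0}
    - {"translation": [0, 0, 0], "twist": -0.23, "gripper": 0}
    - {"translation": [0, 0, 0], "twist": -0.3, "gripper": 0}

```text
clock: 3.63
eef_pos: [550.4, -242.7, 63.9]
tcp_rot: [-3.14, 0.003, 0.85]
contact_force: [1.4, -1.6, -11.4]
opening: 0.176
```

```bash
python3 go.py 550 -242.5 63.5 98.9
```

```text
trans cm [-0.01 -0.04  0.04] twist -0.876 | t 3.63 pos [ 550.4 -242.7   63.9] rpy [-179.9    0.2   48.7] F [  1.4  -1.6 -11.4] M [-0.06 -0.39 -0.49] op 0.176 q [-0.42  0.52  1.8  -0.    0.82 -1.26]
```

arm_command:
  plan:
    - {"translation": [0, 0, 0], "twist": -0.08, "gripper": 0}
    - {"translation": [0, 0, 0], "twist": -0.16, "gripper": 0}
    - {"translation": [0, 0, 0], "twist": -0.24, "gripper": 0}
    - {"translation": [0, 0, 0], "twist": -0.32, "gripper": 0}
    - {"translation": [0, 0, 0], "twist": -0.4, "gripper": 0}

```text
clock: 4.05
eef_pos: [550.4, -242.5, 64.0]
tcp_rot: [-3.139, 0.002, 1.253]
contact_force: [2.2, -0.5, -11.7]
opening: 0.174
```

arm_command:
  plan:
    - {"translation": [0, 0, 0], "twist": -0.08, "gripper": 0}
    - {"translation": [0, 0, 0], "twist": -0.16, "gripper": 0}
    - {"translation": [0, 0, 0], "twist": -0.24, "gripper": 0}
    - {"translation": [0, 0, 0], "twist": -0.32, "gripper": 0}
    - {"translation": [0, 0, 0], "twist": -0.4, "gripper": 0}

```text
clock: 4.47
eef_pos: [550.5, -242.3, 64.0]
tcp_rot: [-3.139, 0.0, 1.656]
contact_force: [1.7, -0.7, -11.9]
opening: 0.179
```

arm_command:
  plan:
    - {"translation": [0, 0, 0], "twist": -0.05, "gripper": 0}
    - {"translation": [0, 0, 0], "twist": -0.08, "gripper": 0}
    - {"translation": [0, 0, 0], "twist": -0.1, "gripper": 0}
    - {"translation": [0, 0, 0], "twist": -0.1, "gripper": 0}
    - {"translation": [0, 0, 0], "twist": -0.1, "gripper": 0}

```text
clock: 4.88
eef_pos: [550.5, -242.2, 64.0]
tcp_rot: [-3.139, -0.0, 1.755]
contact_force: [1.7, -1.0, -11.8]
opening: 0.172
```

```bash
python3 go.py 550 -242.5 63.5 98.9;  python3 - <<'E'
from wm import *
for n in("top","side","wrist"):
    m=camera_model(n); im=grab_frame(n); cv2.imwrite(f"pics/{n}4.png",im)
    print(n)
    try: look(im,m)
    except Exception as e: print(e)
T=cv2.imread("pics/top4.png");W=cv2.imread("pics/wrist4.png");S=cv2.imread("pics/side4.png")
cv2.imwrite("pics/c4.png",np.hstack([cv2.resize(S[250:400,230:490],(520,300)),cv2.resize(W,(480,300))[:, :280]]))
E
```

```text
trans cm [-0.02 -0.05  0.05] twist 0.029 | t 4.88 pos [ 550.5 -242.2   64. ] rpy [-179.9   -0.   100.6] F [  1.7  -1.  -11.8] M [-0.06 -0.34  0.07] op 0.172 q [-0.42  0.52  1.81 -0.    0.82 -2.17]
top
disc [ 549.8 -241.6  101.2] 169
crossbar z92 [ 578.7 -229.2] 144.6 rect ((578.7182006835938, -228.55099487304688), (7.712988376617432, 20.615110397338867), 55.918704986572266)
mark z16 [ 420.7 -190. ] 157.8 36
fork z62 mean [ 367.1 -166.9] rect [ 367.1 -167.1] [37.8 49.4] 68.1 dir 157.4
side
disc [ 549.  -243.7  102. ] 377
crossbar z92 [ 519.4 -255.1] 26.7 rect ((523.058349609375, -251.295654296875), (78.03021240234375, 28.24778175354004), 39.705413818359375)
mark z16 [ 419.2 -189.1] 157.6 67
fork z62 mean [ 362.8 -175.1] rect [ 363.9 -174.7] [51.7 51. ] 68.1 dir 160.0
fork z62 mean [ 464.7 -248. ] rect [ 464.6 -247.2] [47.7 53.5] 89.7 dir -176.7
wrist
disc [ 549.6 -242.7  103.6] 816
mark z16 [ 431.5 -194.1] 156.1 589
crossbar z92 [ 538.7 -244.7] 10.7 rect ((544.052734375, -243.6802215576172), (83.67736053466797, 15.424810409545898), 10.677791595458984)
fork z62 mean [ 472.4 -241.8] rect [ 472.6 -241.6] [37.6 45.6] 89.3 dir 179.1
```

View pics/wrist4.png

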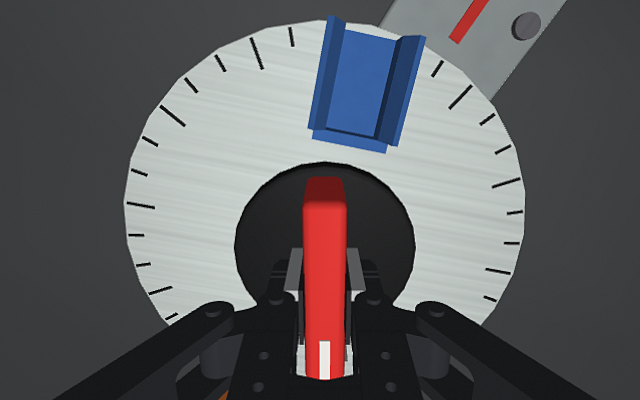

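View pics/c4.png

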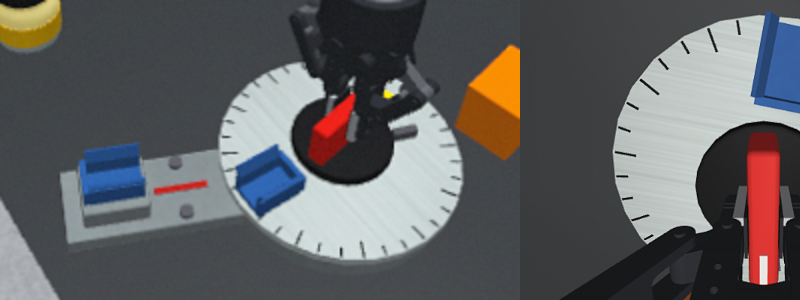

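arm_command:
  plan:
    - {"translation": [0, 0, 0], "twist": 0.06, "gripper": 0}
    - {"translation": [0, 0, 0], "twist": 0.14, "gripper": 0}
    - {"translation": [0, 0, 0], "twist": 0.22, "gripper": 0}
    - {"translation": [0, 0, 0], "twist": 0.3, "gripper": 0}
    - {"translation": [0, 0, 0], "twist": 0.36, "gripper": 0}

```text
clock: 5.45
eef_pos: [550.5, -242.4, 64.0]
tcp_rot: [-3.14, 0.001, 1.391]
contact_force: [0.8, -2.3, -11.5]
opening: 0.175
```

arm_command:
  plan:
    - {"translation": [0, 0, 0], "twist": 0.05, "gripper": 0}
    - {"translation": [0, 0, 0], "twist": 0.1, "gripper": 0}
    - {"translation": [0, 0, 0], "twist": 0.15, "gripper": 0}
    - {"translation": [0, 0, 0], "twist": 0.2, "gripper": 0}
    - {"translation": [0, 0, 0], "twist": 0.25, "gripper": 0}

```text
clock: 5.87
eef_pos: [550.4, -242.5, 63.9]
tcp_rot: [-3.14, 0.002, 1.139]
contact_force: [1.3, -1.7, -11.8]
opening: 0.176
```

arm_command:
  plan:
    - {"translation": [0, 0, 0], "twist": 0.03, "gripper": 0}
    - {"translation": [0, 0, 0], "twist": 0.05, "gripper": 0}
    - {"translation": [0, 0, 0], "twist": 0.07, "gripper": 0}
    - {"translation": [0, 0, 0], "twist": 0.08, "gripper": 0}
    - {"translation": [0, 0, 0], "twist": 0.08, "gripper": 0}

```text
clock: 6.28
eef_pos: [550.4, -242.6, 64.0]
tcp_rot: [-3.14, 0.002, 1.058]
contact_force: [1.3, -2.2, -11.8]
opening: 0.179
```

```bash
python3 go.py 550 -242.5 63.5 56;  python3 - <<'E'
from wm import *
for n in("top","side","wrist"):
    m=camera_model(n); im=grab_frame(n); cv2.imwrite(f"pics/{n}5.png",im)
    print(n)
    try: look(im,m,(549.7,-242.7))
    except Exception as e: print(e)
E
```

```text
trans cm [-0.01 -0.04  0.05] twist 0.081 | t 6.28 pos [ 550.4 -242.6   64. ] rpy [-1.799e+02  1.000e-01  6.060e+01] F [  1.3  -2.2 -11.8] M [-0.17 -0.31  0.09] op 0.179 q [-0.42  0.52  1.81 -0.    0.82 -1.47]
top
disc [ 550.4 -241.7  101.3] 143
crossbar z92 [ 528.6 -226.1] 155.6 rect ((531.45703125, -225.4515838623047), (17.98796844482422, 33.519256591796875), 75.11475372314453)
mark z16 [ 420.7 -190. ] 157.8 36
fork z62 mean [ 476.5 -214.2] rect [ 477.  -215.1] [32.2 46.4] 73.6 dir 158.7
fork z62 mean [ 367.1 -166.9] rect [ 367.1 -167.1] [37.8 49.4] 68.1 dir 157.5
side
disc [ 549.  -243.8  102.4] 337
crossbar z92 [ 517.6 -241.8] 30.0 rect ((518.2440185546875, -240.8021240234375), (51.36503601074219, 30.774999618530273), 41.320953369140625)
crossbar z92 [ 549.2 -276.1] 169.9 rect ((549.176513671875, -276.3531188964844), (13.785938262939453, 31.17806625366211), 72.0560531616211)
mark z16 [ 419.4 -189.2] 157.6 66
fork z62 mean [ 469. -226.] rect [ 469.3 -225.3] [51.3 50. ] 72.2 dir 168.3
fork z62 mean [ 362.7 -175.2] rect [ 363.8 -174.8] [51.8 51. ] 68.1 dir 160.1
wrist
disc [ 549.5 -242.4  103.5] 846
crossbar z92 [ 540.  -237.1] 150.7 rect ((544.7861328125, -239.71893310546875), (15.489799499511719, 83.73844146728516), 60.84184265136719)
fork z62 mean [ 476.1 -218.8] rect [ 476.3 -219.2] [37.6 45.7] 72.3 dir 162.0
```

View pics/wrist5.png

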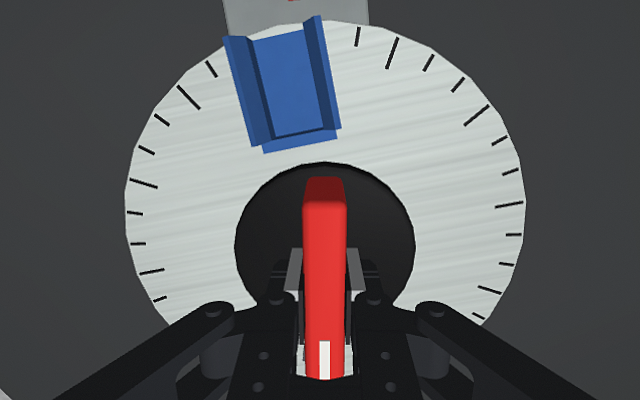

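View pics/side5.png

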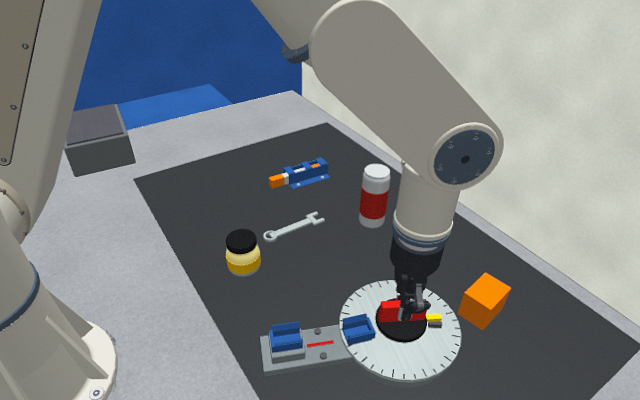

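arm_command:
  plan:
    - {"translation": [0, 0, 0], "twist": 0.02, "gripper": 0}
    - {"translation": [0, 0, 0], "twist": 0.04, "gripper": 0}
    - {"translation": [0, 0, 0], "twist": 0.06, "gripper": 0}
    - {"translation": [0, 0, 0], "twist": 0.072, "gripper": 0}
    - {"translation": [0, 0, 0], "twist": 0.076, "gripper": 0}

```text
clock: 6.85
eef_pos: [550.4, -242.6, 64.0]
tcp_rot: [-3.14, 0.002, 0.982]
contact_force: [0.9, -2.0, -11.7]
opening: 0.177
```

```bash
python3 go.py 550 -242.5 63.5 56;  python3 - <<'E'
from wm import *
for n in("top","wrist"):
    m=camera_model(n); im=grab_frame(n); cv2.imwrite(f"pics/{n}6.png",im)
    print(n)
    try: look(im,m,(549.7,-242.7))
    except Exception as e: print(e)
    if n=="top": cv2.imwrite("pics/t6c.png",cv2.resize(im[190:310,360:480],(600,600),interpolation=cv2.INTER_CUBIC))
E
```

```text
trans cm [-0.01 -0.04  0.05] twist 0.004 | t 6.85 pos [ 550.4 -242.6   64. ] rpy [-1.799e+02  1.000e-01  5.620e+01] F [  0.9  -2.  -11.7] M [-0.21 -0.29  0.13] op 0.177 q [-0.42  0.52  1.81 -0.    0.82 -1.4 ]
top
disc [ 550.6 -241.3  100.9] 148
crossbar z92 [ 529.6 -225.5] 152.6 rect ((532.3165283203125, -225.31800842285156), (19.74095916748047, 32.742523193359375), 70.75814056396484)
mark z16 [ 420.7 -190. ] 157.8 36
fork z62 mean [ 477.6 -211.4] rect [ 478.1 -212.2] [38.1 46.4] 67.6 dir 156.5
fork z62 mean [ 367.1 -166.9] rect [ 367.1 -167.1] [37.8 49.4] 68.1 dir 157.5
wrist
disc [ 549.6 -242.5  103.6] 814
mark z16 [ 440.6 -198.4] 60.4 40
crossbar z92 [ 540.4 -236.3] 146.4 rect ((545.02392578125, -239.33961486816406), (15.508686065673828, 83.75214385986328), 56.51559066772461)
fork z62 mean [ 478.1 -213.4] rect [ 478.3 -213.6] [37.5 45.5] 67.9 dir 157.7
```

View pics/t6c.png

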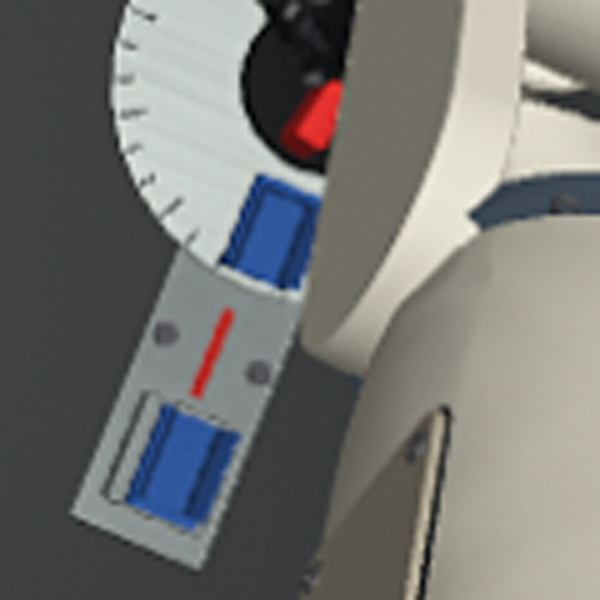

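View pics/wrist6.png

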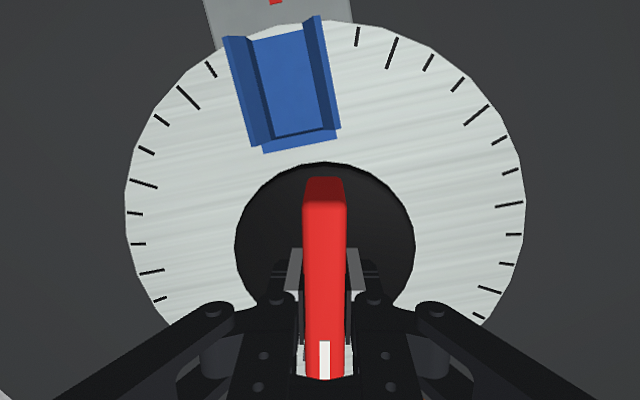

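arm_command:
  plan:
    - {"translation": [0, 0, 0], "twist": 0, "gripper": 0.25}
    - {"translation": [0, 0, 0], "twist": 0, "gripper": 0.35}
    - {"translation": [0, 0, 0], "twist": 0, "gripper": 0.5}
    - {"translation": [0, 0, -1], "twist": 0, "gripper": 0.5}
    - {"translation": [0, 0, -3], "twist": 0, "gripper": 0.5}

```text
clock: 7.37
eef_pos: [549.3, -242.0, 93.3]
tcp_rot: [-3.137, 0.003, 0.983]
contact_force: [0.6, 0.5, 0.5]
opening: 0.502
```

arm_command:
  plan:
    - {"translation": [0, 0, -3], "twist": 0, "gripper": 0.6}
    - {"translation": [0, 0, -6], "twist": 0, "gripper": 0.7}
    - {"translation": [0, 0, -10], "twist": 0, "gripper": 0.8}
    - {"translation": [0, 0, -13], "twist": 0, "gripper": 0.8}
    - {"translation": [0, 0, -14], "twist": 0, "gripper": 0.8}

```text
clock: 7.78
eef_pos: [552.3, -243.0, 240.0]
tcp_rot: [3.138, 0.001, 0.983]
contact_force: [0.5, -0.8, 0.1]
opening: 0.8
```

```bash
python3 go.py 550 -242.5 63.5 56;  python3 - <<'E'
from wm import *
for n in("wrist",):
    m=camera_model(n); im=grab_frame(n); cv2.imwrite(f"pics/{n}7.png",im)
    look(im,m,(549.7,-242.7))
E
```

```text
trans cm [-0.07 -0.29 17.65] twist 0.005 | t 7.78 pos [ 552.3 -243.   240. ] rpy [1.798e+02 1.000e-01 5.630e+01] F [ 0.5 -0.8  0.1] M [ 0.01 -0.    0.02] op 0.8 q [-0.42  0.31  1.68 -0.    1.15 -1.4 ]
disc [ 549.8 -242.6  103.7] 633
mark z16 [ 424.5 -191.5] 157.9 242
crossbar z92 [ 544.3 -238.9] 146.3 rect ((547.657958984375, -241.16966247558594), (16.040483474731445, 79.77071380615234), 56.34523010253906)
fork z62 mean [ 478.6 -213.6] rect [ 478.9 -213.8] [36.9 45.8] 67.9 dir 157.8
```

View pics/wrist7.png

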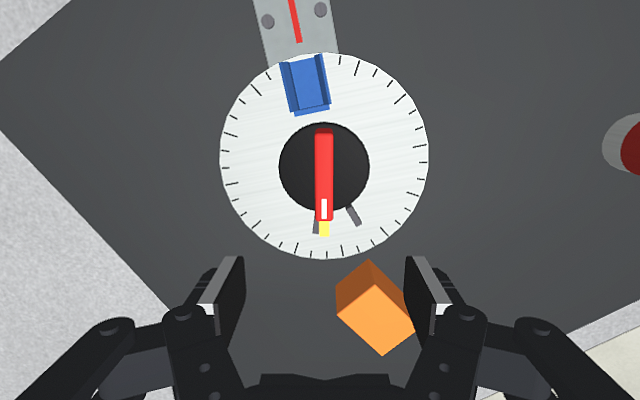

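```bash
python3 - <<'E'
from h import *
m=camera_model("top")
P=plane(m,[(210,140.7),(232,142.3),(206,167.5),(228.5,169.7)],2);print(P.round(1))
for a,b in((0,2),(1,3)):
    d=P[a]-P[b];print(np.degrees(np.arctan2(d[1],d[0])))
print(P.mean(0))
E
python3 go.py 670 278 240 87
```

```text
[[720.4 304.4   2. ]
 [716.5 245.9   2. ]
 [648.7 310.5   2. ]
 [643.6 251.2   2. ]]
-4.889163865783305
-4.159040302382549
[682.28394387 277.99833534   2.        ]
trans cm [ 49.87 -19.13  -0.15] twist -0.536 | t 7.83 pos [ 552.4 -243.   239.7] rpy [1.798e+02 1.000e-01 5.630e+01] F [0.2 0.1 1.5] M [-0.02 -0.05 -0.03] op 0.8 q [-0.42  0.31  1.68 -0.    1.15 -1.4 ]
```

arm_command:
  plan:
    - {"translation": [3.8, -1.5, 0], "twist": -0.1, "gripper": 1}
    - {"translation": [7.6, -3, 0], "twist": -0.2, "gripper": 1}
    - {"translation": [11.4, -4.5, 0], "twist": -0.3, "gripper": 1}
    - {"translation": [15.2, -6, 0], "twist": -0.4, "gripper": 1}
    - {"translation": [19, -7.5, 0], "twist": -0.51, "gripper": 1}

```text
clock: 8.25
eef_pos: [594.8, -41.5, 238.5]
tcp_rot: [3.14, 0.003, 1.497]
contact_force: [1.4, -0.4, -1.1]
opening: 0.999
```

```bash
python3 go.py 670 278 240 85.5
```

```text
trans cm [32.42  5.14 -0.23] twist 0.005 | t 8.25 pos [594.8 -41.5 238.5] rpy [179.9   0.2  85.8] F [ 1.4 -0.4 -1.1] M [ 0.03 -0.03 -0.03] op 0.999 q [-0.07  0.3   1.69 -0.    1.15 -1.57]
```

arm_command:
  plan:
    - {"translation": [4, 0.6, 0], "twist": 0, "gripper": 1}
    - {"translation": [8, 1.2, 0], "twist": 0, "gripper": 1}
    - {"translation": [12, 1.8, 0], "twist": 0, "gripper": 1}
    - {"translation": [16, 2.4, 0], "twist": 0, "gripper": 1}
    - {"translation": [20, 3, 0], "twist": 0, "gripper": 1}

```text
clock: 8.67
eef_pos: [639.0, 157.7, 237.1]
tcp_rot: [3.141, 0.003, 1.497]
contact_force: [0.7, -0.0, -0.2]
opening: 1.0
```

arm_command:
  plan:
    - {"translation": [4, 0.6, 0], "twist": 0, "gripper": 1}
    - {"translation": [8, 1.2, 0], "twist": 0, "gripper": 1}
    - {"translation": [11, 1.6, 0], "twist": 0, "gripper": 1}
    - {"translation": [12, 2, 0], "twist": 0, "gripper": 1}
    - {"translation": [12, 2, 0], "twist": 0, "gripper": 1}

```text
clock: 9.08
eef_pos: [667.5, 278.5, 235.2]
tcp_rot: [-3.141, 0.003, 1.5]
contact_force: [-0.5, -0.4, 0.5]
opening: 0.998
```

```bash
python3 go.py 605 278 4 85.5; python3 - <<'E'
from wm import *
m=camera_model("wrist"); im=grab_frame("wrist"); cv2.imwrite("pics/wr1.png",im)
H,S,V=hs(im)
k=(H>5)&(H<20)&(S>150)&(V>80)
for b in blobs(k,40): print("or",b[0],b[1].round(1),plane(m,[b[1]],24).round(1))
k=(V>180)&(S<60)
for b in blobs(k,20):
    P=plane(m,[b[1]],2)[0]
    if abs(P[1]-278)<60: print("wh",b[0],b[1].round(1),P.round(1),plane(m,[b[1]],24).round(1))
E
```

```text
trans cm [-0.41 -6.22 23.13] twist 0.008 | t 9.08 pos [667.5 278.5 235.2] rpy [-180.     0.2   85.9] F [-0.5 -0.4  0.5] M [-0.04  0.06 -0.  ] op 0.998 q [ 0.39  0.5   1.39 -0.    1.25 -1.1 ]
wh [316 115  19  12 224] [325.  120.5] [623.5 281.1   2. ] [[621.6 281.3  24. ]]
wh [294 139   8   8  52] [297.4 142.4] [644.1 250.3   2. ] [[641.  252.3  24. ]]
wh [349 139   8   8  52] [352.5 142.5] [648.3 308.7   2. ] [[645.  307.2  24. ]]
wh [316 145  18  33 592] [324.5 161. ] [666.1 277.7   2. ] [[661.7 278.   24. ]]
wh [296 204   7   8  47] [299.  207.2] [716.6 245.3   2. ] [[709.2 247.6  24. ]]
wh [348 204   7   8  47] [350.9 207.3] [720.7 303.5   2. ] [[713.1 302.3  24. ]]
wh [ 203  342  245   37 5437] [327.9 359.9] [927.5 263.7   2. ] [[907.8 264.9  24. ]]
```

View pics/wr1.png

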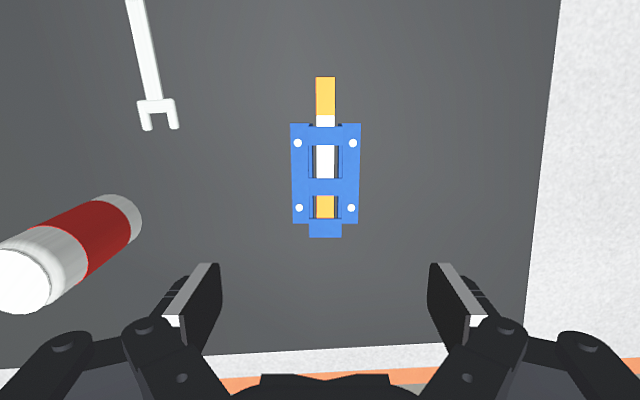

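```bash
python3 - <<'E'
from wm import *
im=cv2.imread("pics/wr1.png"); m=camera_model("wrist")
H,S,V=hs(im)
k=(H>8)&(H<30)&(S>80)&(V>150)
for b in blobs(k,40):
    x,y,w,h,a=b[0]
    if 300<x<345 and y<230: print(b[0],plane(m,[b[1],(x+w/2,y),(x,y+3),(x+w,y+3)],24).round(1))
k2=((H>8)&(H<30)&(S>80)&(V>150))|((V>180)&(S<60))
k2[:, :310]=0;k2[:,345:]=0;k2[:70]=0;k2[225:]=0
ys,xs=np.nonzero(k2);P=plane(m,np.c_[xs,ys],24)[:,:2];print(axis(P))
print(plane(m,[(325,128)],35))
E
```

```text
[316  77  19  39 724] [[597.9 280.8  24. ]
 [581.1 282.5  24. ]
 [583.2 273.3  24. ]
 [584.5 291.3  24. ]]
[317 196  17  22 374] [[710.1 272.9  24. ]
 [698.5 274.2  24. ]
 [701.2 265.1  24. ]
 [702.4 282.9  24. ]]
(array([642.71656475, 277.50680015]), np.float64(175.86244593478446))
[[627.28524111 278.77872825  35.        ]]
```

```bash
python3 go.py 601.5 280.9 60 85.9
```

```text
trans cm [ 0.04 -6.58 17.55] twist -0.0 | t 9.13 pos [667.3 276.5 235.4] rpy [-180.     0.2   85.9] F [-0.3  0.1 -0.5] M [-0.05 -0.02  0.01] op 0.999 q [ 0.39  0.5   1.39 -0.    1.25 -1.11]
```

arm_command:
  plan:
    - {"translation": [0, -2.2, 2], "twist": 0, "gripper": 0.9}
    - {"translation": [0, -4.4, 5], "twist": 0, "gripper": 0.8}
    - {"translation": [0, -6.6, 8.5], "twist": 0, "gripper": 0.6}
    - {"translation": [0, -6.6, 12.5], "twist": 0, "gripper": 0.5}
    - {"translation": [0, -6.6, 15.5], "twist": 0, "gripper": 0.5}

```text
clock: 9.55
eef_pos: [598.7, 278.0, 78.2]
tcp_rot: [-3.138, 0.006, 1.498]
contact_force: [0.2, -0.6, -0.1]
opening: 0.5
```

```bash
python3 go.py 601.5 280.9 6 85.9; python3 - <<'E'
from wm import *
m=camera_model("wrist"); im=grab_frame("wrist"); cv2.imwrite("pics/wr2.png",im)
H,S,V=hs(im)
k=(H>8)&(H<30)&(S>80)&(V>150)
for b in blobs(k,40):
    x,y,w,h,a=b[0]
    P=plane(m,[b[1],(x+w/2,y)],24); print(b[0],P.round(1))
E
```

```text
trans cm [0.35 0.28 7.22] twist -0.001 | t 9.55 pos [598.7 278.   78.2] rpy [-179.8    0.3   85.8] F [ 0.2 -0.6 -0.1] M [0.04 0.03 0.01] op 0.5 q [ 0.43  0.57  1.66 -0.    0.91 -1.06]
[ 319  184   31   66 1991] [[594.7 283.3  24. ]
 [575.1 285.   24. ]]
[320 369  27  12 268] [[709.5 274.6  24. ]
 [705.7 276.   24. ]]
```

View pics/wr2.png

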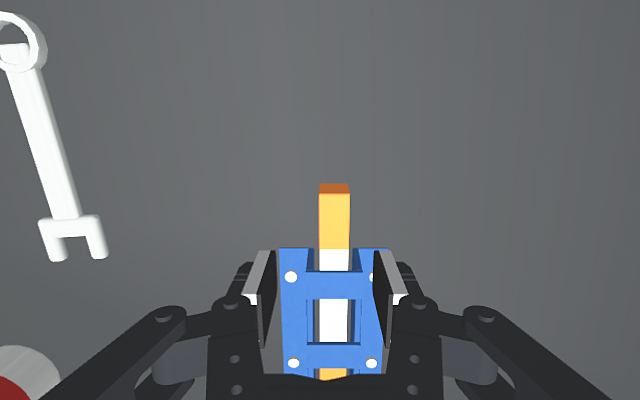

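arm_command:
  plan:
    - {"translation": [0.2, 0.2, 1.5], "twist": 0, "gripper": 0.5}
    - {"translation": [0.4, 0.25, 3.5], "twist": 0, "gripper": 0.5}
    - {"translation": [0.4, 0.25, 5.5], "twist": 0, "gripper": 0.5}
    - {"translation": [0.4, 0.25, 6.8], "twist": 0, "gripper": 0.45}
    - {"translation": [0.4, 0.25, 7.2], "twist": 0, "gripper": 0.4}

```text
clock: 10.02
eef_pos: [597.3, 278.0, -0.8]
tcp_rot: [-3.129, 0.011, 1.497]
contact_force: [-7.4, -1.2, 27.6]
opening: 0.399
```

```bash
python3 go.py 601.5 281.5 6 85.9
```

```text
trans cm [ 0.37  0.38 -0.68] twist -0.002 | t 10.02 pos [597.3 278.   -0.8] rpy [-179.3    0.6   85.8] F [-7.4 -1.2 27.6] M [0.12 1.32 0.13] op 0.399 q [ 0.44  0.68  1.68 -0.01  0.8  -1.06]
```

arm_command:
  plan:
    - {"translation": [0.2, 0.2, -0.6], "twist": 0, "gripper": 0.4}
    - {"translation": [0.37, 0.37, -0.7], "twist": 0, "gripper": 0.4}
    - {"translation": [0.37, 0.37, -0.7], "twist": 0, "gripper": 0.3}
    - {"translation": [0.37, 0.37, -0.7], "twist": 0, "gripper": 0.25}
    - {"translation": [0.37, 0.37, -0.7], "twist": 0, "gripper": 0.25}

```text
clock: 10.43
eef_pos: [601.8, 281.6, 6.9]
tcp_rot: [-3.13, 0.011, 1.497]
contact_force: [-0.2, -0.2, 0.5]
opening: 0.245
```

```bash
python3 go.py 601.5 281.5 6 85.9; python3 - <<'E'
from wm import *
im=grab_frame("wrist"); cv2.imwrite("pics/wr3.png",im)
E
```

```text
trans cm [-0.02 -0.03  0.09] twist -0.003 | t 10.43 pos [601.8 281.6   6.9] rpy [-179.4    0.6   85.8] F [-0.2 -0.2  0.5] M [-0.01  0.04 -0.05] op 0.245 q [ 0.44  0.68  1.67 -0.01  0.81 -1.06]
```

View pics/wr3.png

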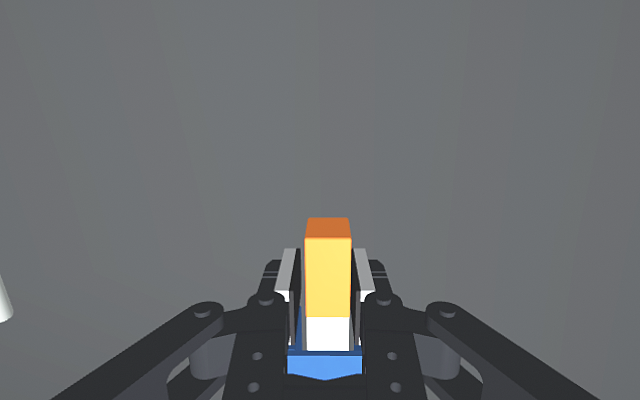

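arm_command:
  plan:
    - {"translation": [0, 0, 0], "twist": 0, "gripper": 0.1}
    - {"translation": [0, 0, 0], "twist": 0, "gripper": 0}
    - {"translation": [0, 0, 0], "twist": 0, "gripper": 0}
    - {"translation": [0, 0, 0], "twist": 0, "gripper": 0}
    - {"translation": [0, 0, 0], "twist": 0, "gripper": 0}
  squeeze: 40

```text
clock: 10.9
eef_pos: [601.6, 281.7, 6.9]
tcp_rot: [-3.13, 0.011, 1.497]
contact_force: [-0.3, -0.5, 4.2]
opening: 0.202
```

```bash
python3 go.py 471.8 290.9 7 85.9
```

```text
trans cm [ -0.04 -13.01   0.13] twist -0.002 | t 10.9 pos [601.6 281.7   6.9] rpy [-179.3    0.6   85.8] F [-0.3 -0.5  4.2] M [ 0.03  0.18 -0.  ] op 0.202 q [ 0.44  0.68  1.67 -0.01  0.81 -1.06]
```

arm_command:
  plan:
    - {"translation": [0, -1.5, 0], "twist": 0, "gripper": 0}
    - {"translation": [0, -3.5, 0], "twist": 0, "gripper": 0}
    - {"translation": [0, -5.5, 0], "twist": 0, "gripper": 0}
    - {"translation": [0, -7.5, 0.05], "twist": 0, "gripper": 0}
    - {"translation": [0, -9.5, 0.05], "twist": 0, "gripper": 0}

```text
clock: 11.32
eef_pos: [505.9, 288.5, 7.1]
tcp_rot: [-3.13, 0.011, 1.497]
contact_force: [-0.3, -0.1, -1.4]
opening: 0.199
```

```bash
python3 go.py 461.8 291.6 7 85.9
```

```text
trans cm [-0.02 -4.42  0.06] twist -0.003 | t 11.32 pos [505.9 288.5   7.1] rpy [-179.3    0.6   85.8] F [-0.3 -0.1 -1.4] M [0.   0.03 0.06] op 0.199 q [ 0.52  0.59  1.86 -0.    0.71 -0.98]
```

arm_command:
  plan:
    - {"translation": [0, -1.5, 0], "twist": 0, "gripper": 0}
    - {"translation": [0, -3, 0], "twist": 0, "gripper": 0}
    - {"translation": [0, -4, 0], "twist": 0, "gripper": 0}
    - {"translation": [0, -4.4, 0.06], "twist": 0, "gripper": 0}
    - {"translation": [0, -4.4, 0.06], "twist": 0, "gripper": 0}

```text
clock: 11.73
eef_pos: [461.3, 291.7, 6.9]
tcp_rot: [-3.129, 0.011, 1.497]
contact_force: [-0.8, 0.2, -1.6]
opening: 0.202
```

```bash
python3 go.py 516 288 60 85.9; python3 - <<'E'
from wm import *
for n in("top","side","wrist"):
    im=grab_frame(n); cv2.imwrite(f"pics/{n}8.png",im)
S=cv2.imread("pics/side8.png");W=cv2.imread("pics/wrist8.png");T=cv2.imread("pics/top8.png")
cv2.imwrite("pics/c8.png",np.hstack([cv2.resize(S[120:280,200:400],(400,320)),cv2.resize(T[100:260,140:340],(400,320))]))
E
```

```text
trans cm [-0.03  5.41 -5.37] twist -0.002 | t 11.73 pos [461.3 291.7   6.9] rpy [-179.3    0.6   85.8] F [-0.8  0.2 -1.6] M [-0.06  0.03  0.01] op 0.202 q [ 0.56  0.55  1.94 -0.    0.67 -0.93]
```

View pics/c8.png

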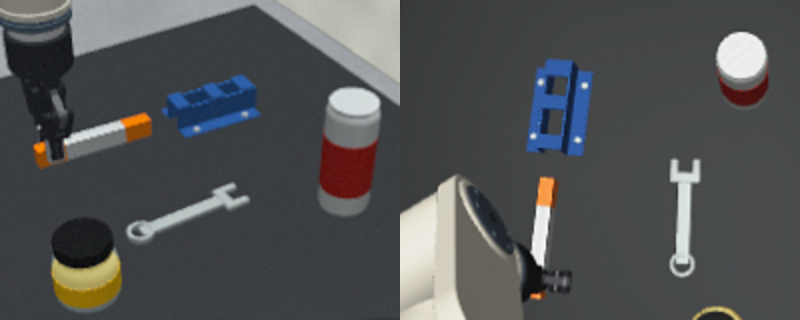

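arm_command:
  plan:
    - {"translation": [0, 0, 0], "twist": 0, "gripper": 0.3}
    - {"translation": [0, 0, 0], "twist": 0, "gripper": 0.4}
    - {"translation": [0, 0, 0], "twist": 0, "gripper": 0.5}
    - {"translation": [0, 0, -3], "twist": 0, "gripper": 0.5}
    - {"translation": [0, 0, -6.5], "twist": 0, "gripper": 0.5}

```text
clock: 12.3
eef_pos: [462.0, 291.3, 70.6]
tcp_rot: [-3.126, 0.014, 1.496]
contact_force: [0.4, -0.2, 0.4]
opening: 0.501
```

arm_command:
  plan:
    - {"translation": [0, 1, -2], "twist": 0, "gripper": 0.5}
    - {"translation": [0, 4, -5], "twist": 0, "gripper": 0.5}
    - {"translation": [0, 8, -8], "twist": 0, "gripper": 0.5}
    - {"translation": [0, 10, -8], "twist": 0, "gripper": 0.5}
    - {"translation": [0, 10, -8], "twist": 0, "gripper": 0.5}

```text
clock: 12.72
eef_pos: [569.6, 285.4, 152.4]
tcp_rot: [-3.134, 0.01, 1.495]
contact_force: [0.4, 0.2, 0.1]
opening: 0.499
```

```bash
cat > bar.py <<'E'
from wm import *
def bar(im,m,z,C,rad=90,hw=25,ang=None):
    H,S,V=hs(im)
    k=((H>5)&(H<30)&(S>80)&(V>90))
    out=[]
    for b in blobs(k,40):
        P=plane(m,[b[1]],z)[0]
        if np.hypot(P[0]-C[0],P[1]-C[1])<rad: 
            ys,xs=np.nonzero(b[2]);Q=plane(m,np.c_[xs,ys],z)[:,:2]; r=cv2.minAreaRect(Q.astype(np.float32)); out.append(Q.mean(0)); print("orange",b[0],Q.mean(0).round(1),np.round(r[0],1),np.round(r[1],1),round(r[2],1))
    return out
E
python3 go.py 516 288 60 85.9; python3 - <<'E'
from bar import *
m=camera_model("wrist"); im=grab_frame("wrist"); cv2.imwrite("pics/wr4.png",im); bar(im,m,24,(516,288))
m=camera_model("top"); im=grab_frame("top"); cv2.imwrite("pics/top9.png",im); bar(im,m,24,(516,288))
E
```

```text
trans cm [-0.06 -5.29  9.28] twist -0.005 | t 12.72 pos [569.6 285.4 152.4] rpy [-179.6    0.6   85.6] F [0.4 0.2 0.1] M [0.01 0.03 0.01] op 0.499 q [ 0.46  0.46  1.67 -0.01  1.03 -1.03]
orange [ 310   11   28   56 1490] [459.2 291.9] [459.7 291.7] [18.7 35.3] 86.2
orange [314 174  23  43 975] [574.2 284. ] [574.2 283.9] [17.9 35.1] 85.9
orange [208 188  11  16 112] [570.6 280.2] [573.4 281.1] [24.2 37.3] 84.8
orange [203 233  11  16 149] [459.1 289.3] [459.  289.4] [24.8 37. ] 86.3
```

View pics/wr4.png

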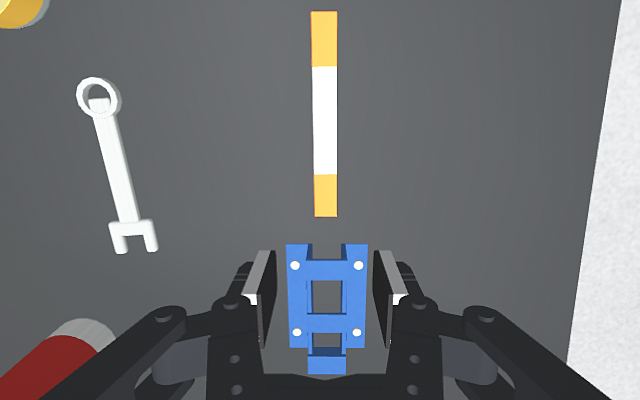

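arm_command:
  plan:
    - {"translation": [0, -2.5, 1], "twist": -0.008, "gripper": 0.5}
    - {"translation": [-0.05, -4.6, 4], "twist": -0.008, "gripper": 0.5}
    - {"translation": [-0.05, -5.2, 7.5], "twist": -0.008, "gripper": 0.5}
    - {"translation": [-0.05, -5.2, 9.5], "twist": -0.008, "gripper": 0.5}
    - {"translation": [-0.05, -5.2, 10], "twist": -0.008, "gripper": 0.5}

```text
clock: 13.23
eef_pos: [505.3, 285.0, 45.7]
tcp_rot: [-3.119, 0.018, 1.504]
contact_force: [-0.2, -0.2, -0.5]
opening: 0.504
```

```bash
python3 go.py 517 287.8 8 86.1
```

```text
trans cm [0.42 1.23 3.73] twist 0.001 | t 13.23 pos [505.3 285.   45.7] rpy [-178.7    1.    86.2] F [-0.2 -0.2 -0.5] M [ 0.03 -0.02 -0.06] op 0.504 q [ 0.51  0.53  1.84 -0.    0.8  -0.99]
```

arm_command:
  plan:
    - {"translation": [0.42, 1.2, 0.3], "twist": 0, "gripper": 0.5}
    - {"translation": [0.42, 1.2, 1.3], "twist": 0, "gripper": 0.5}
    - {"translation": [0.42, 1.2, 2.3], "twist": 0, "gripper": 0.4}
    - {"translation": [0.42, 1.2, 3.2], "twist": 0, "gripper": 0.3}
    - {"translation": [0.42, 1.2, 3.5], "twist": 0, "gripper": 0.3}

```text
clock: 13.65
eef_pos: [516.4, 287.5, 9.1]
tcp_rot: [-3.118, 0.018, 1.504]
contact_force: [-0.9, -0.6, -0.2]
opening: 0.299
```

```bash
python3 go.py 517 287.8 8 86.1; python3 - <<'E'
from bar import *
m=camera_model("wrist"); im=grab_frame("wrist"); cv2.imwrite("pics/wr5.png",im); bar(im,m,24,(516,288))
E
```

```text
trans cm [0.04 0.06 0.11] twist 0.001 | t 13.65 pos [516.4 287.5   9.1] rpy [-178.7    1.1   86.2] F [-0.9 -0.6 -0.2] M [-0.01 -0.04  0.  ] op 0.299 q [ 0.51  0.6   1.83 -0.    0.75 -0.99]
orange [ 300   93   53   98 4965] [458.7 291.9] [459.4 291.9] [18.5 35.2] 86.2
orange [305 364  42  17 577] [559.9 284.9] [560.1 285.1] [18.2  8.5] 87.1
```

View pics/wr5.png

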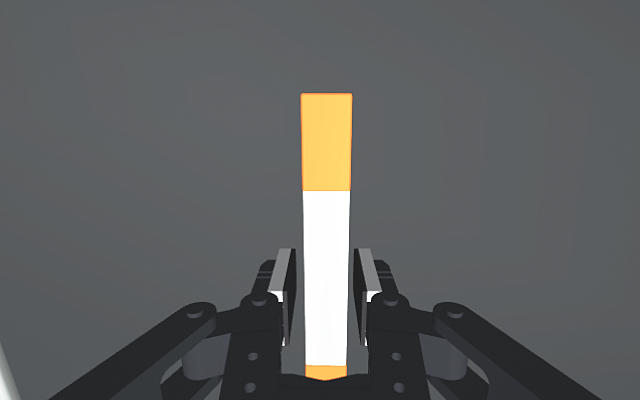

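arm_command:
  plan:
    - {"translation": [0.04, 0.05, 0.1], "twist": 0, "gripper": 0.2}
    - {"translation": [0.04, 0.05, 0.1], "twist": 0, "gripper": 0.1}
    - {"translation": [0.04, 0.05, 0.1], "twist": 0, "gripper": 0}
    - {"translation": [0.04, 0.05, 0.1], "twist": 0, "gripper": 0}
    - {"translation": [0.04, 0.05, 0.1], "twist": 0, "gripper": 0}
  squeeze: 60

```text
clock: 14.12
eef_pos: [516.9, 287.8, 8.6]
tcp_rot: [-3.118, 0.018, 1.504]
contact_force: [-1.4, -0.4, 3.5]
opening: 0.193
```

```bash
python3 go.py 517 287.8 8 86.1
```

```text
trans cm [-0.    0.01  0.06] twist 0.001 | t 14.12 pos [516.9 287.8   8.6] rpy [-178.7    1.1   86.2] F [-1.4 -0.4  3.5] M [-0.07  0.16 -0.04] op 0.193 q [ 0.51  0.6   1.82 -0.    0.75 -0.99]
```

Now lift (brisk, to shed tilt) and carry.

arm_command:
  plan:
    - {"translation": [0, 0, -1], "twist": 0, "gripper": 0}
    - {"translation": [0, 0, -4.5], "twist": 0, "gripper": 0}
    - {"translation": [0, 0, -8.5], "twist": 0, "gripper": 0}
    - {"translation": [0, 0, -12.5], "twist": 0, "gripper": 0}
    - {"translation": [0, 0, -16.5], "twist": 0, "gripper": 0}

```text
clock: 14.53
eef_pos: [520.4, 290.4, 175.6]
tcp_rot: [-3.118, 0.019, 1.504]
contact_force: [0.9, -0.8, -2.5]
opening: 0.196
```

```bash
python3 go.py 422 -190 170 67.8
```

```text
trans cm [-48.57  -6.57   1.62] twist 0.321 | t 14.53 pos [520.4 290.4 175.6] rpy [-178.6    1.1   86.2] F [ 0.9 -0.8 -2.5] M [ 0.07 -0.08 -0.04] op 0.196 q [ 0.51  0.38  1.73 -0.    1.06 -0.99]
```

arm_command:
  plan:
    - {"translation": [-2.5, -0.3, 0], "twist": 0.03, "gripper": 0}
    - {"translation": [-6, -0.8, 0], "twist": 0.1, "gripper": 0}
    - {"translation": [-10, -1.3, 0.2], "twist": 0.16, "gripper": 0}
    - {"translation": [-14, -1.9, 0.4], "twist": 0.24, "gripper": 0}
    - {"translation": [-18, -2.4, 0.6], "twist": 0.3, "gripper": 0}

```text
clock: 14.95
eef_pos: [483.2, 110.9, 174.1]
tcp_rot: [-3.125, 0.025, 1.201]
contact_force: [0.8, -1.0, -2.8]
opening: 0.19
```

```bash
python3 go.py 422 -190 170 67.8
```

```text
trans cm [-30.25   5.19   1.07] twist 0.017 | t 14.95 pos [483.2 110.9 174.1] rpy [-179.     1.4   68.8] F [ 0.8 -1.  -2.8] M [-0.04 -0.05 -0.1 ] op 0.19 q [ 0.23  0.24  1.94 -0.01  0.99 -0.96]
```

arm_command:
  plan:
    - {"translation": [-4, 0.7, 0.2], "twist": 0, "gripper": 0}
    - {"translation": [-8, 1.4, 0.3], "twist": 0.01, "gripper": 0}
    - {"translation": [-12, 2.1, 0.4], "twist": 0.017, "gripper": 0}
    - {"translation": [-16, 2.7, 0.6], "twist": 0.017, "gripper": 0}
    - {"translation": [-19, 3.3, 0.8], "twist": 0.017, "gripper": 0}

```text
clock: 15.37
eef_pos: [443.7, -80.6, 170.8]
tcp_rot: [-3.126, 0.025, 1.183]
contact_force: [0.2, 0.3, -2.1]
opening: 0.198
```

arm_command:
  plan:
    - {"translation": [-2.5, 0.4, 0], "twist": 0, "gripper": 0}
    - {"translation": [-4.5, 0.8, 0], "twist": 0, "gripper": 0}
    - {"translation": [-6.5, 1.1, 0], "twist": 0, "gripper": 0}
    - {"translation": [-8, 1.4, 0], "twist": 0, "gripper": 0}
    - {"translation": [-8.5, 1.5, 0], "twist": 0, "gripper": 0}

```text
clock: 15.78
eef_pos: [424.9, -166.7, 173.3]
tcp_rot: [-3.126, 0.026, 1.182]
contact_force: [-0.4, 1.0, -2.0]
opening: 0.193
```

```bash
python3 go.py 422 -190 170 67.8; python3 - <<'E'
from wm import *
for n in("wrist","side","top"):
    m=camera_model(n); im=grab_frame(n); cv2.imwrite(f"pics/{n}10.png",im); print(n)
    try: look(im,m,(549.7,-242.7))
    except Exception as e: print(e)
E
```

```text
trans cm [-2.26  0.62  0.38] twist -0.002 | t 15.78 pos [ 424.9 -166.7  173.3] rpy [-179.1    1.5   67.7] F [-0.4  1.  -2. ] M [ 0.06 -0.06  0.09] op 0.193 q [-0.36  0.17  2.03 -0.03  0.96 -1.52]
wrist
disc [ 548.9 -243.2  102.6] 368
crossbar z92 [ 529.4 -233.2] 154.7 rect ((527.521484375, -232.71890258789062), (7.0208258628845215, 33.93343734741211), 66.79158782958984)
fork z62 mean [ 361.5 -174. ] rect [ 366.3 -168.6] [35.7 48.7] 67.8 dir 160.0
fork z62 mean [ 451.3 -212.3] rect [ 453.  -212.3] [20.5 18.9] 68.3 dir 162.8
side
disc [ 548.7 -243.4  102. ] 407
crossbar z92 [ 536.4 -253. ] 151.4 rect ((537.83837890625, -253.1263427734375), (40.89905548095703, 82.23147583007812), 56.82680130004883)
mark z16 [ 419.3 -189.2] 157.7 66
fork z62 mean [ 471.2 -220.7] rect [ 471.7 -220.1] [52.6 48.8] 68.3 dir 164.4
fork z62 mean [ 362.7 -175.1] rect [ 363.7 -174.7] [51.9 50.9] 67.8 dir 160.1
top
disc [ 548.4 -242.8  103. ] 243
crossbar z92 [ 565.2 -250. ] 143.6 rect ((566.9824829101562, -251.27670288085938), (19.3720645904541, 37.79357147216797), 57.26472473144531)
```

View pics/wrist10.png

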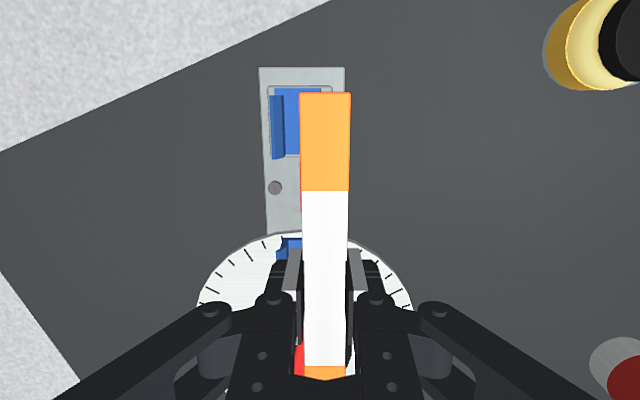

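View pics/side10.png

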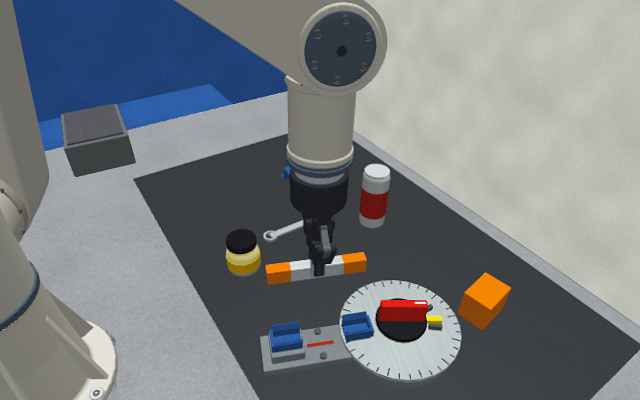

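```bash
python3 go.py 422 -190.5 90 67.8
```

```text
trans cm [-2.3   0.79  8.35] twist -0.001 | t 15.93 pos [ 425.4 -164.8  173. ] rpy [-179.1    1.4   67.7] F [ 0.5  0.2 -2.8] M [ 0.06 -0.01 -0.01] op 0.192 q [-0.35  0.17  2.03 -0.03  0.96 -1.52]
```

arm_command:
  plan:
    - {"translation": [-0.8, 0.3, 0.5], "twist": 0, "gripper": 0}
    - {"translation": [-2, 0.7, 1.5], "twist": 0, "gripper": 0}
    - {"translation": [-2.3, 0.8, 3], "twist": 0, "gripper": 0}
    - {"translation": [-2.3, 0.8, 4.5], "twist": 0, "gripper": 0}
    - {"translation": [-2.3, 0.8, 6], "twist": 0, "gripper": 0}

```text
clock: 16.35
eef_pos: [422.9, -190.0, 112.7]
tcp_rot: [-3.126, 0.025, 1.183]
contact_force: [-0.7, -0.5, -2.0]
opening: 0.19
```

arm_command:
  plan:
    - {"translation": [0, 0, 0.8], "twist": 0, "gripper": 0}
    - {"translation": [0, 0, 1.6], "twist": 0, "gripper": 0}
    - {"translation": [0, 0, 2], "twist": 0, "gripper": 0}
    - {"translation": [0, 0, 2.1], "twist": 0, "gripper": 0}
    - {"translation": [0, 0, 2.1], "twist": 0, "gripper": 0}

```text
clock: 16.77
eef_pos: [422.6, -190.3, 91.7]
tcp_rot: [-3.126, 0.025, 1.183]
contact_force: [0.2, -0.5, -1.5]
opening: 0.19
```

```bash
python3 go.py 422 -190.5 90 67.8; python3 - <<'E'
from bar import *
zt=sense()["eef_pos"][2]-8.6+24
for n in("wrist","side","top"):
    m=camera_model(n); im=grab_frame(n); cv2.imwrite(f"pics/{n}11.png",im); print(n)
    try: look(im,m,(549.7,-242.7))
    except Exception as e: print(e)
    bar(im,m,zt,(422,-190))
S=cv2.imread("pics/side11.png");cv2.imwrite("pics/s11c.png",cv2.resize(S[260:400,220:460],(720,420)))
E
```

```text
trans cm [-0.04 -0.04  0.18] twist -0.0 | t 16.77 pos [ 422.6 -190.3   91.7] rpy [-179.1    1.4   67.8] F [ 0.2 -0.5 -1.5] M [-0.   -0.02  0.03] op 0.19 q [-0.41  0.31  2.08 -0.04  0.77 -1.56]
wrist
disc [ 456.8 -206.3   13.2] 34
fork z62 mean [ 361.5 -164.4] rect [ 366.9 -167.8] [37.5 49.4] 67.7 dir 157.4
fork z62 mean [ 493.1 -204.2] rect [ 489.5 -202.9] [ 5.3 26.2] 69.1 dir 145.8
fork z62 mean [ 482.8 -232.2] rect [ 479.4 -230.9] [ 5.3 23.8] 66.5 dir 171.1
orange [ 299   92   52   99 5000] [ 368.9 -168.3] [ 369.5 -168.6] [18.3 35.3] 67.8
orange [303 365  43  16 557] [ 463.  -206.8] [ 463.2 -206.9] [18.6  8. ] 69.1
side
disc [ 548.8 -243.4  101.8] 390
crossbar z92 [ 536.4 -253.1] 151.5 rect ((537.83837890625, -253.1263427734375), (40.89905548095703, 82.23147583007812), 56.82680130004883)
mark z16 [ 419.2 -189.1] 157.6 67
fork z62 mean [ 469.2 -224.7] rect [ 469.8 -224.9] [42.2 48.8] 68.3 dir 167.4
fork z62 mean [ 359.7 -178.9] rect [ 363.2 -174.7] [51.3 49.8] 68.2 dir 161.4
orange [346 298  25  21 397] [ 471.2 -219.2] [ 470.8 -218.8] [36.1 40.3] 67.0
orange [274 308  26  22 445] [ 365.6 -176.9] [ 365.7 -176.8] [36.1 36.4] 67.8
top
disc [ 549.  -242.7  102.7] 252
crossbar z92 [ 555.1 -242.2] 139.9 rect ((549.2633056640625, -239.97723388671875), (19.85624885559082, 80.08714294433594), 55.87805938720703)
fork z62 mean [ 369.  -156.5] rect [ 370.3 -159.4] [22.9 49.8] 71.5 dir 154.5
```

View pics/wrist11.png

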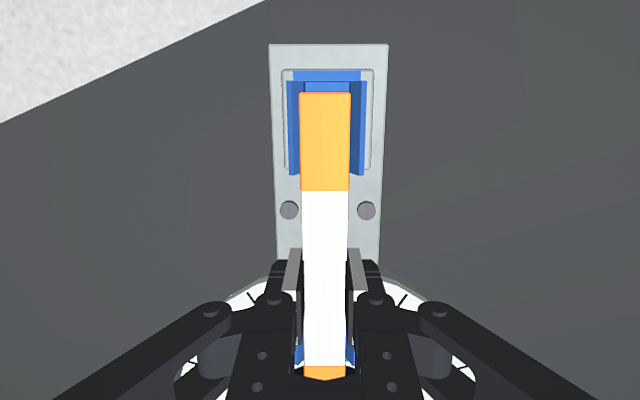

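View pics/s11c.png

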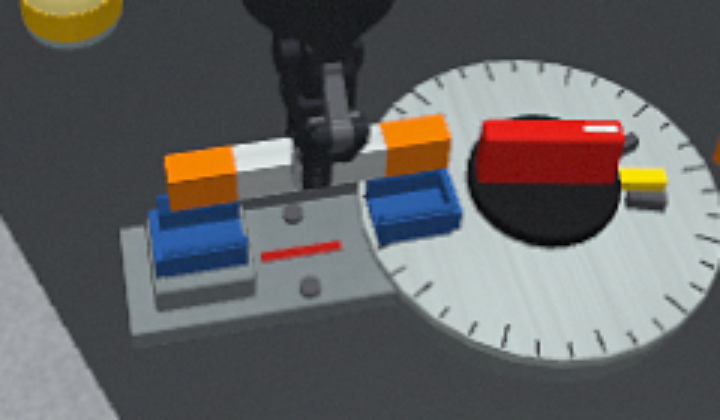

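```bash
python3 go.py 422.2 -190.4 56 67.8;python3 go.py 422.2 -190.4 49.2 67.8
```

```text
trans cm [ 0.07 -0.02  3.62] twist -0.0 | t 16.92 pos [ 422.9 -190.5   92.2] rpy [-179.2    1.4   67.8] F [ 0.6 -0.5 -1.4] M [-0.   -0.06 -0.04] op 0.192 q [-0.41  0.31  2.08 -0.04  0.77 -1.56]
trans cm [ 0.09 -0.01  4.3 ] twist -0.0 | t 16.92 pos [ 422.9 -190.5   92.2] rpy [-179.2    1.4   67.8] F [ 0.6 -0.5 -1.4] M [-0.   -0.06 -0.04] op 0.192 q [-0.41  0.31  2.08 -0.04  0.77 -1.56]
```

arm_command:
  plan:
    - {"translation": [0, 0, 0.6], "twist": 0, "gripper": 0}
    - {"translation": [0.05, 0, 1.3], "twist": 0, "gripper": 0}
    - {"translation": [0.05, 0, 2.1], "twist": 0, "gripper": 0}
    - {"translation": [0.05, 0, 2.7], "twist": 0, "gripper": 0}
    - {"translation": [0.07, 0, 3.2], "twist": 0, "gripper": 0}

```text
clock: 17.33
eef_pos: [421.9, -190.2, 59.2]
tcp_rot: [-3.126, 0.025, 1.183]
contact_force: [-0.3, -0.6, -2.3]
opening: 0.195
```

```bash
python3 go.py 422.2 -190.4 49.2 67.8
```

```text
trans cm [0.02 0.05 1.  ] twist -0.0 | t 17.33 pos [ 421.9 -190.2   59.2] rpy [-179.1    1.4   67.8] F [-0.3 -0.6 -2.3] M [0.03 0.01 0.01] op 0.195 q [-0.41  0.37  2.1  -0.04  0.69 -1.56]
```

arm_command:
  plan:
    - {"translation": [0.02, 0.03, 0.3], "twist": 0, "gripper": 0}
    - {"translation": [0.02, 0.03, 0.6], "twist": 0, "gripper": 0}
    - {"translation": [0.02, 0.03, 0.8], "twist": 0, "gripper": 0}
    - {"translation": [0.02, 0.03, 0.9], "twist": 0, "gripper": 0}
    - {"translation": [0.02, 0.03, 0.95], "twist": 0, "gripper": 0}

```text
clock: 17.75
eef_pos: [422.1, -190.4, 49.6]
tcp_rot: [-3.126, 0.025, 1.183]
contact_force: [0.3, 0.0, -1.5]
opening: 0.193
```

```bash
python3 go.py 422.2 -190.4 48.6 67.8; python3 - <<'E'
from h import *
W=grab_frame("wrist");S=grab_frame("side")
cv2.imwrite("pics/c12.png",np.hstack([cv2.resize(S[260:400,220:460],(480,280)),cv2.resize(W,(448,280))[:,80:380]]))
E
```

```text
trans cm [0.   0.02 0.1 ] twist -0.0 | t 17.75 pos [ 422.1 -190.4   49.6] rpy [-179.1    1.4   67.8] F [ 0.3  0.  -1.5] M [ 0.03 -0.04 -0.01] op 0.193 q [-0.41  0.39  2.1  -0.04  0.67 -1.56]
```

View pics/c12.png

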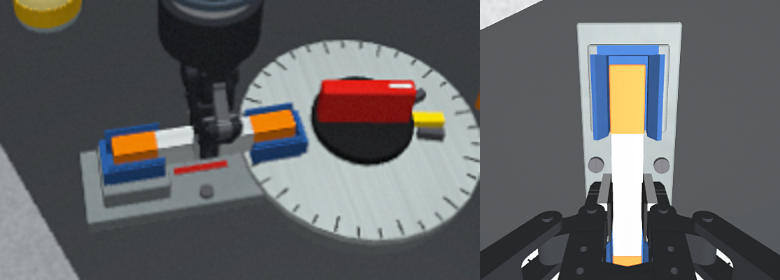

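arm_command:
  plan:
    - {"translation": [0, 0, 0.05], "twist": 0, "gripper": 0}
    - {"translation": [0, 0, 0.1], "twist": 0, "gripper": 0}
    - {"translation": [0, 0, 0.13], "twist": 0, "gripper": 0}
    - {"translation": [0, 0, 0.15], "twist": 0, "gripper": 0}
    - {"translation": [0, 0, 0.15], "twist": 0, "gripper": 0}

```text
clock: 18.27
eef_pos: [422.4, -190.5, 48.6]
tcp_rot: [-3.127, 0.025, 1.183]
contact_force: [-0.6, 0.1, 1.6]
opening: 0.198
```

```bash
python3 go.py 422.2 -190.4 48.6 67.8
```

```text
trans cm [ 0.   -0.03 -0.  ] twist -0.0 | t 18.27 pos [ 422.4 -190.5   48.6] rpy [-179.2    1.4   67.8] F [-0.6  0.1  1.6] M [ 0.09  0.16 -0.06] op 0.198 q [-0.41  0.39  2.1  -0.04  0.67 -1.56]
```

Contact has begun (force −1.5 → +1.6 N). Release gently.

arm_command:
  plan:
    - {"translation": [0, 0, 0], "twist": 0, "gripper": 0.25}
    - {"translation": [0, 0, 0], "twist": 0, "gripper": 0.32}
    - {"translation": [0, 0, 0], "twist": 0, "gripper": 0.38}
    - {"translation": [0, 0, 0], "twist": 0, "gripper": 0.38}
    - {"translation": [0, 0, -0.8], "twist": 0, "gripper": 0.38}

```text
clock: 18.68
eef_pos: [421.7, -190.0, 55.8]
tcp_rot: [-3.125, 0.025, 1.183]
contact_force: [-0.4, -0.5, -0.5]
opening: 0.381
```

arm_command:
  plan:
    - {"translation": [0, 0, -1.5], "twist": 0, "gripper": 0.38}
    - {"translation": [0, 0, -4], "twist": 0, "gripper": 0.38}
    - {"translation": [0, 0, -8], "twist": 0, "gripper": 0.5}
    - {"translation": [0, 0, -12], "twist": 0, "gripper": 0.5}
    - {"translation": [0, 0, -15], "twist": 0, "gripper": 0.5}

```text
clock: 19.1
eef_pos: [425.8, -187.6, 209.2]
tcp_rot: [-3.127, 0.025, 1.183]
contact_force: [0.4, -0.1, 0.8]
opening: 0.498
```

arm_command:
  plan:
    - {"translation": [3, 3, 0], "twist": 0, "gripper": 0.5}
    - {"translation": [6, 6, 0], "twist": 0, "gripper": 0.5}
    - {"translation": [8, 8, 0], "twist": 0, "gripper": 0.5}
    - {"translation": [8, 8, 0], "twist": 0, "gripper": 0.5}
    - {"translation": [8, 8, 0], "twist": 0, "gripper": 0.5}

```text
clock: 19.52
eef_pos: [530.9, -143.1, 206.2]
tcp_rot: [-3.127, 0.025, 1.185]
contact_force: [-1.4, -0.3, -0.2]
opening: 0.504
```

```bash
python3 go.py 422.2 -190.4 48.6 67.8;  python3 - <<'E'
from bar import *
for n in("wrist","side","top"):
    m=camera_model(n); im=grab_frame(n); cv2.imwrite(f"pics/{n}13.png",im); print(n)
    try: look(im,m,(549.7,-242.7))
    except Exception as e: print(e)
    bar(im,m,64,(422,-190))
S=cv2.imread("pics/side13.png");cv2.imwrite("pics/s13c.png",cv2.resize(S[260:400,220:480],(780,420),interpolation=cv2.INTER_CUBIC))
mt,ms=camera_model("top"),camera_model("side")
E
```

```text
trans cm [-8.08 -8.05 16.09] twist 0.002 | t 19.52 pos [ 530.9 -143.1  206.2] rpy [-179.2    1.4   67.9] F [-1.4 -0.3 -0.2] M [ 0.04 -0.03 -0.  ] op 0.504 q [-0.25  0.27  1.81 -0.03  1.08 -1.42]
wrist
disc [ 550.1 -242.5  103.8] 611
crossbar z92 [ 540.1 -232.1] 142.3 rect ((545.7943725585938, -235.52203369140625), (22.388093948364258, 89.20657348632812), 56.437381744384766)
fork z62 mean [ 374.8 -186.7] rect [ 375.4 -186.9] [ 8.9 23.2] 67.9 dir 162.2
fork z62 mean [ 388.  -157.1] rect [ 388.2 -157.2] [ 8.1 24.6] 67.7 dir 152.1
fork z62 mean [ 480.3 -211.5] rect [ 477.6 -210.9] [41.3 45.8] 68.1 dir 155.8
orange [201   0  33  30 839] [ 379.1 -170.1] [ 380.  -170.8] [23.1 19. ] 67.2
orange [ 213  133   30   45 1182] [ 476.  -210.4] [ 475.9 -210.3] [23.1 36.2] 68.3
side
disc [ 548.8 -243.4  102.2] 412
crossbar z92 [ 536.4 -253. ] 151.5 rect ((537.83837890625, -253.1263427734375), (40.89905548095703, 82.23147583007812), 56.82680130004883)
mark z16 [ 419.1 -189. ] 157.4 66
fork z62 mean [ 471.2 -226.5] rect [ 471.6 -220.2] [52.7 48.8] 67.8 dir 168.3
fork z62 mean [ 358.4 -177.5] rect [ 363.8 -174.8] [51.8 51. ] 68.1 dir 161.2
orange [345 316  23  15 270] [ 473.2 -216.1] [ 473.4 -216.1] [25.3 36.6] 66.6
orange [276 326  24  16 294] [ 367.6 -172.8] [ 367.8 -172.6] [24.7 36.3] 68.0
top
disc [ 552.6 -242.6  103.4] 154
fork z62 mean [ 481.6 -213.5] rect [ 478.1 -212.2] [38.1 46.4] 67.6 dir 156.8
orange [408 229  14  16 133] [ 476.4 -211.7] [ 476.  -211.6] [21.2 36.3] 64.2
```

View pics/wrist13.png

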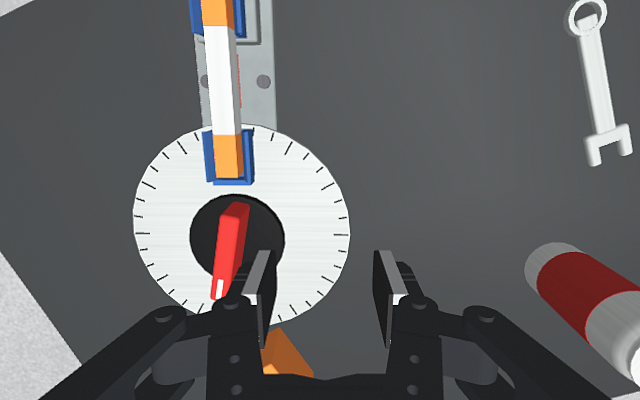

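View pics/s13c.png

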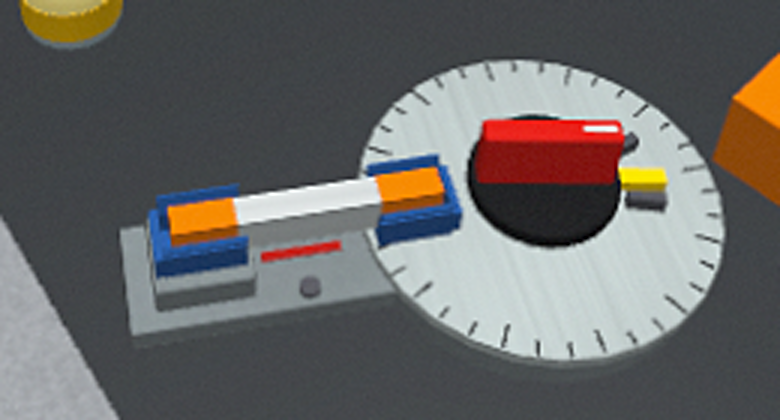

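View pics/top13.png

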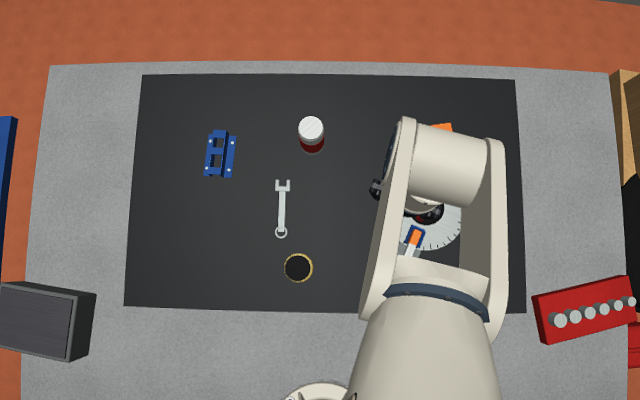

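```bash
python3 - <<'E'
from bar import *
a=cv2.imread("pics/side0.png").astype(int);b=cv2.imread("pics/side13.png").astype(int)
for n,(x0,y0,x1,y1) in dict(can=(355,160,395,230),tin=(220,225,266,280),spanner=(260,208,330,245),carton=(458,268,516,332)).items(): print(n,np.abs(a-b)[y0:y1,x0:x1].mean().round(2))
ms,mw=camera_model("side"),camera_model("wrist")
S=cv2.imread("pics/side13.png");W=cv2.imread("pics/wrist13.png")
def top(im,box):
    H,Sx,V=hs(im);k=(H>5)&(H<30)&(Sx>80)&(V>200);k2=np.zeros_like(k);x0,y0,x1,y1=box;k2[y0:y1,x0:x1]=k[y0:y1,x0:x1];B=max(blobs(k2,20),key=lambda b:b[0][4]);return B[0],B[1]
s=top(S,(340,305,375,340));w=top(W,(205,125,250,185));print(s,w,tri(ms,s[1],mw,w[1]))
E
```

```text
can 42.9
tin 4.11
spanner 4.12
carton 4.1
(array([345, 316,  23,  11, 186], dtype=int32), array([355.94623656, 321.06451613])) (array([213, 135,  25,  43, 961], dtype=int32), array([225.24349636, 155.84079084])) (array([ 473.80516177, -213.37070291,   64.56567635]), np.float64(1.5752498760653844))
```

```bash
python3 - <<'E'
from h import *
a=cv2.imread("pics/top0.png").astype(int);b=cv2.imread("pics/top13.png").astype(int)
print(np.abs(a-b)[110:160,290:335].mean(), np.abs(a-b)[240:290,275:320].mean())
from rig import job
print(sense()["contact_force"].round(1), job.sign_off())
E
```

```text
13.25925925925926 11.795259259259259
the job is handed in; nothing more can be done
[-0.3 -0.2 -0.2] None
```

The job is done and handed in at about 19.6 s on the robot's clock. I saw nothing go wrong, but my check on the can and the tin is not fully clean.

**Winding:** I gripped the crossbar and wound the dial anticlockwise to about 21° past the mark. I then came back clockwise onto it.
- The dial fork measured 157.8° against about 157.8° for the fixture line. The two forks agree within about 0.5° in the views where both show.
- The dog rests on its stop, and crossbar and fork are 11.4° apart, so the play is taken up clockwise (0.2 rad is 11.5°).

**Bar:** I drew it out by its end, laid it on the bench, gripped it again at its middle and lowered it into both forks.
- Contact began at the expected height. The top at the dial end triangulates to 64.6 mm (64 expected, rays 1.6 mm apart), and both ends look the same in the side view.
- The gripper is open and clear, with about zero force on it.

**Checks that were unclear or not clean:**
- On the first descent to the bar the fingertips touched the bench, with about 28 N measured.
- The tool picked up a tilt of about 1.7° on the way, with no visible effect on the seating.
- In the side view the tin, spanner and carton match their starting pictures. The can does not, and I think the arm was covering it, though I did not check that.
- In the top view the can and tin stand where they did by eye. Their raw pixel differences there were 13 and 12 grey levels, which I put down to lighting and shadow and did not follow up.

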